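Pack the offcuts, shut the box and latch it

ROBOT

A 6-joint arm with a two-finger parallel gripper is mounted at the origin on a cart in front of the work surface, level with it; the furniture and walls round the work are solid. World frame = base frame: x ahead of the robot, y to its left, z up, the work surface at z = 0. Lengths are in m, angles in rad, forces in N, time in s.
With the tool pointing down it reaches from about 0.35 to 0.775 m from the base axis. Payload 7.3 kg.
Tool frame: the origin (TCP) lies at the very end of the fingers, on their centre line; the grasp point (between the pads) lies 19 mm behind it; z points along the fingers, y is the direction in which the jaws open and shut (so a half turn about z gives the same grasp; the last joint's range is limited). The gripper opens to 92 mm and grips with 3 to 60 N. Pads are 19 mm wide; open, the fingers measure 130 mm over their backs; the gripper's body (75 mm by 190 mm) begins 47 mm behind the grasp point.
Start: joints at [0.987, 0.342, 1.524, -0, 1.275, -0.146], TCP at [0.223, 0.476, 0.227] pointing down, gripper open.
Joint ranges: [-2.53, 2.53], [-0.77, 2.02], [0.04, 2.7], [-1, 4.14], [0.28, 2.66], [-3.11, 3.11]. Speed limits (rad/s): [2.57, 2.57, 3.14, 3.14, 3.14, 3.14].

INTERFACE

Orientations are given as [roll, pitch, yaw] about the fixed x, y, z axes, in that order (R = Rz(yaw) Ry(pitch) Rx(roll)).
In Python, from cell import monitor, eyes, order gives the robot as it stands. The module is installed in compiled form; this text tells all that it offers.
- The arm moves only by the tool carry_out, never from a script. Its argument "targets" is a list of rows, each a list of 2 entries, a list of its own where there are three numbers: the shift along the tool's x, y, z in m, then the turn about the tool's z in rad. In form: [[[dx, dy, dz], twist], ...]. A call has 1 to 10 rows; each row shifts and turns the pose as measured when the row begins, along the tool's axes as they then stand; what a row does not reach is not made up. A row lasts 1/8 s, in which the tool goes at most 62.5 mm and 10.7 degrees, less where a joint would pass 70% of its speed; a pose out of reach is approached as far as the arm can. A call is refused whole if a number of a shift passes 0.0625 or a number of a turn 0.188, either way. A call with a gripper value outside its range is refused whole. "fingers" is the closure, from 0 (fully open) to 1 (shut), set as the call begins (left out, the last holds). The fingers move at their own pace and stop on an object; "grip_force" is the grip in N (left out, the last holds). Time passes only in rows, so rows that do not move let the fingers close. It gives the time, the measured TCP pose, the force and the opening at its end, in the units of the state.
- monitor.observe(): the state, without advancing time (a new reading comes with each control period).
- eyes.read_camera(name): name is "side" or "top" or "wrist"; returns the picture (400x640x3 uint8, red, green, blue); there is no depth.
- eyes.camera_info(name): a dict with "K" (3x3 intrinsics, pixels), "rvec" (rotation vector, rad) and "tvec" (3), from world to camera coordinates, as OpenCV has them. Camera axes: x right, y down, z forward; pixel columns grow to the right and rows downward; lengths in m; the calibration is good to about 2 mm. A picture is of the moment at which its call begins: read the wrist's pose just before it. camera_info takes no time and is no camera call; for the wrist camera it gives the pose at the moment of the call.
- order.hand_in(): hands the job in, once; it reports no verdict.
The state is a dict: "time": time; "qpos": joint angles; "qvel": joint speeds; "joint_efforts": joint torques, N m; "tool_pos": TCP position; "tool_rot": TCP orientation; "contact_force": force on the tool from outside, world axes, zero at the start; "torque": the same for the moment, N m; "opening": finger opening in m.
Only numpy, scipy, OpenCV 4.12 (cv2) and the standard library are available. Lean on these libraries where they do the work, as an engineer would, in place of code of your own. Each camera call takes 0.05 s, during which the arm holds its last target.

TASK

Put every small timber offcut that lies loose on the bench (not the long block at the back right) into the tray of the plywood box that is still empty (not the one with the wax pot) while the lid is open. Then lower the lid, hook the latch's wire loop over the keeper on the lid while the lever is still up, and press the lever fully down so that the lid is pulled tight. Leave the wax pot in its tray and the chisel and mallet where they lie.

Things in the scene. Friction and masses are not known exactly. Their poses are not given: they have to be found in the camera images.
- box: open plywood box, fixed to the table: 152 mm deep (x), 220 mm wide (y), walls 5 mm, rim 78 mm above the table; two trays side by side fill it. Origin: centre of its underside, on the table; x points from its front to its rear (its front, at x = -76 mm, faces the robot and carries the latch), y to the left, z up. The lid is hinged along the top rear edge (x = +76, z = 78 mm)
- tray_1: the tray in which the wax pot stands (left or right half of the box). Thin wooden tray, fixed, 139 mm (x) by 103.5 mm (y) outside, 46 mm high, walls and floor 2.5 mm; inside 134 by 98.5 mm. Origin: centre of its underside, 17 mm above the table; axes parallel to the box's
- tray_2: the empty tray, in the other half of the box: same size, origin and axes as tray_1
- wax_pot: round white lidded pot, diameter 90 mm, 32 mm high, standing in one of the trays; origin at the centre of its underside
- block_a: plain timber offcut, 45 x 70 x 22 mm along its x, y, z; origin at the centre of its underside. May be absent (None): all four blocks or three of them are there, lying flat on the table
- block_b: plain timber offcut, 30 x 50 x 30 mm along its x, y, z; origin at the centre of its underside. May be absent (None): all four blocks or three of them are there, lying flat on the table
- block_c: plain timber offcut, 35 x 85 x 18 mm along its x, y, z; origin at the centre of its underside. May be absent (None): all four blocks or three of them are there, lying flat on the table
- block_d: plain timber offcut, 30 x 50 x 30 mm along its x, y, z; origin at the centre of its underside. May be absent (None): all four blocks or three of them are there, lying flat on the table
- lid (a joint): angle of the plywood lid (152 mm from hinge to front edge, 222 mm wide, 10 mm thick), rad: 0 = pulled tight on the rim, larger = open; starts at about 1.9, tilted back past upright (its stop is at 2.15). The hinge is stiff: the lid stays where it is left, about 2.5 N at its edge moves it. A springy rubber seal on the front rim holds it at about 0.025 to 0.03 (a gap of some 4 mm at the front); 17 N at the front edge, or the latch, squeezes it to 0
- lid_edge (a point): middle of the lid's front edge, on the lid's outer (upper) face
- keeper_seat (a point): on the lid: where the centre of the loop's bar lies when it is hooked on the steel keeper. The keeper is a plate 26 mm wide on top of the lid's front that sticks out 33 mm before the lid's edge; the seat is 26 mm before the edge and 8 mm above the lid's upper face; behind it (toward the hinge) a back stop rises 20 mm above the seat, before it is a low lip, 2 mm high. Axes as the lid's: with the lid shut x points to the rear of the box, z up
- lever (a joint): angle of the latch's lever, rad: 0 = pressed fully down (slopes 35 degrees below level, to the front), 1.43 = fully up (slopes 47 degrees above level, to the front), where it starts. Light friction (under 2 N at the tip) keeps it where it is left; with the loop hooked it takes up to about 8 N at the tip and snaps past a dead point, then stays
- lever_axis (a point): centre of the lever's hinge, 14 mm before the box's front wall, 54 mm above the table; the axis is the box's y
- lever_tip (a point): end of the lever's handle, 80 mm from lever_axis; handle 22 mm wide, 8 mm thick at the rubber grip; this point is in the middle of its thickness
- loop (a joint): angle of the wire loop on the lever, rad: about -1.35 = leaning on its stop toward the raised handle (as it starts, it swings freely and falls back there); grows as the loop swings toward the lid; with the lever fully up about -0.96 = leaning hooked against the keeper's back stop; 0 = hooked with the lever pressed down
- loop_bar (a point): middle of the loop's top bar, a 6 mm steel wire along the box's y; the loop is 52 mm wide outside, 40 mm inside, so it straddles the keeper (26 mm) and the handle (22 mm). With the lever up the bar clears the keeper's lip by about 3 mm
- loop_pin (a point): middle of the pin on the lever about which the loop swings; 69.6 mm from loop_bar
- chisel_b: bystander: chisel with wooden handle, 206 mm, on the plaster board
- mallet: bystander: turned wooden mallet, 222 mm, lying near the table's front edge

How it is judged:
On the way, in this order (a step that is already met when the one before it is completed fails the run):
1. every offcut lies in the empty tray, the lid still open (x of block_a in the frame of tray_2 between -0.066 and 0.066 m and y of block_a in the frame of tray_2 between -0.05 and 0.05 m and z of block_a in the frame of tray_2 between -0.005 and 0.075 m and x of block_b in the frame of tray_2 between -0.066 and 0.066 m and y of block_b in the frame of tray_2 between -0.05 and 0.05 m and z of block_b in the frame of tray_2 between -0.005 and 0.075 m and x of block_c in the frame of tray_2 between -0.066 and 0.066 m and y of block_c in the frame of tray_2 between -0.05 and 0.05 m and z of block_c in the frame of tray_2 between -0.005 and 0.075 m and x of block_d in the frame of tray_2 between -0.066 and 0.066 m and y of block_d in the frame of tray_2 between -0.05 and 0.05 m and z of block_d in the frame of tray_2 between -0.005 and 0.075 m and value of joint lid above 0.6 rad), for 0.3 s.
2. the lid is lowered onto its seal (value of joint lid below 0.07 rad), for 0.2 s.
3. the loop's bar is over the keeper, behind its lip, with the lever still up (x of loop_bar in the frame of keeper_seat between -0.004 and 0.008 m and z of loop_bar in the frame of keeper_seat between -0.004 and 0.014 m and value of joint lever above 0.8 rad), for 0.2 s.
4. the lever is pressed fully down (value of joint lever below 0.12 rad), for 0.2 s.
At the end, for the whole second after the job is handed in: Every offcut present lies in the tray that was empty, centre within its walls; the wax pot is still in the other tray; the loop's bar is seated on the keeper (within 4 mm toward the lip); the lever is down (under 0.12 rad) and the lid tight (under 0.014 rad, 2 mm at the front) (x of block_a in the frame of tray_2 between -0.066 and 0.066 m and y of block_a in the frame of tray_2 between -0.05 and 0.05 m and z of block_a in the frame of tray_2 between -0.005 and 0.075 m and x of block_b in the frame of tray_2 between -0.066 and 0.066 m and y of block_b in the frame of tray_2 between -0.05 and 0.05 m and z of block_b in the frame of tray_2 between -0.005 and 0.075 m and x of block_c in the frame of tray_2 between -0.066 and 0.066 m and y of block_c in the frame of tray_2 between -0.05 and 0.05 m and z of block_c in the frame of tray_2 between -0.005 and 0.075 m and x of block_d in the frame of tray_2 between -0.066 and 0.066 m and y of block_d in the frame of tray_2 between -0.05 and 0.05 m and z of block_d in the frame of tray_2 between -0.005 and 0.075 m and x of wax_pot in the frame of tray_1 between -0.066 and 0.066 m and y of wax_pot in the frame of tray_1 between -0.05 and 0.05 m and z of wax_pot in the frame of tray_1 between -0.005 and 0.075 m and x of loop_bar in the frame of keeper_seat between -0.004 and 0.008 m and z of loop_bar in the frame of keeper_seat between -0.004 and 0.014 m and value of joint lever below 0.12 rad and value of joint lid below 0.014 rad); the robot touches nothing.
It fails at once if the chisel or the mallet is pushed more than 6 cm away (distance of any of chisel_b, mallet from where it was at the start of the episode above 0.06 m).
It fails at once if the wax pot is tipped over (angle between wax_pot's own z axis and vertical above 0.8 rad).
Of block_a, block_b, block_c, block_d only 3 to 4 are there at a start; the rules pass over those that are not, and their reading is None.
At some moment in a run one of block_a, block_b, block_c, block_d may be knocked a few centimetres aside while the robot is not near it.
Once in a run the grip may slacken for a moment while it holds something.
It also fails if it takes over 208 s, if anything falls off the work surface, if the arm or the gripper's body presses on something with over 40 N, if the wrist force passes 120 N, or if a joint passes its speed limit or range.

## Working session

There is one attempt and no reset: what is moved stays moved. The work goes in short steps, Python scripts to look and compute and a tool call to move; the robot and the scene stay as the last step left them, time stands still between calls to the robot, and variables do not carry over. Pictures are saved under pics/ and viewed, and the job is handed in when it is done.

Besides the shell and the picture viewer there is one more tool, called after "Emit:" as name(argument=value, ...), one argument or row to a line, values as JSON. carry_out: Moves the arm, as the interface text tells. Its arguments: {"type":"object","properties":{"targets":{"type":"array","items":{"type":"array"}},"fingers":{"type":"number"},"grip_force":{"type":"number"}},"required":["targets"]}

```bash
mkdir -p pics
cat > h.py <<'E'
import numpy as np,cv2
from cell import monitor,eyes,order
from scipy.spatial.transform import Rotation as R
def save(cam,name,crop=None,scale=1):
    im=eyes.read_camera(cam)[:,:,::-1]
    cv2.imwrite('pics/raw_'+name+'.png',im)
    if crop: 
        x0,y0,x1,y1=crop; im=im[y0:y1,x0:x1]
    im=cv2.resize(im,None,fx=scale,fy=scale,interpolation=cv2.INTER_CUBIC)
    cv2.imwrite('pics/'+name+'.png',im)
def cam(c):
    i=eyes.camera_info(c); return np.array(i['K'],float),np.array(i['rvec'],float).reshape(3),np.array(i['tvec'],float).reshape(3)
def px2w(c,uv,z=0.,ci=None):
    K,r,t=ci or cam(c); Rm=R.from_rotvec(r).as_matrix()
    o=-Rm.T@t; out=[]
    for u,v in np.atleast_2d(uv):
        d=Rm.T@np.linalg.solve(K,[u,v,1]); out.append(o+d*(z-o[2])/d[2])
    return np.array(out)
def w2px(c,P,ci=None):
    K,r,t=ci or cam(c); return cv2.projectPoints(np.atleast_2d(np.array(P,float)),r,t,K,None)[0].reshape(-1,2)
E
python3 - <<'E'
from h import *
s=monitor.observe(); print(s)
for c in ['side','top','wrist']:
    save(c,c+'0',scale=1.25); K,r,t=cam(c); print(c,K.tolist(),-R.from_rotvec(r).as_matrix().T@t, R.from_rotvec(r).as_matrix()[2])
E
```

```text
{'time': 0.0, 'qpos': array([ 9.87012210e-01,  3.42761455e-01,  1.52501739e+00,  1.84337067e-05,
        1.27540022e+00, -1.45985555e-01]), 'qvel': array([ 1.34608098e-03, -3.28706256e-04, -8.00253391e-04, -1.30991333e-03,
       -3.25805154e-05, -7.85036818e-04]), 'joint_efforts': array([ 1.62822944e-03, -4.31243563e+01, -2.44223714e+01,  7.19022285e-02,
        5.58769866e-02, -1.33258973e-04]), 'tool_pos': array([0.22231293, 0.47515731, 0.22602473]), 'tool_rot': array([-3.14002568e+00, -2.48211345e-04,  2.70378852e+00]), 'contact_force': array([ 0.2031889 ,  0.01106924, -0.53477832]), 'torque': array([-0.03864538,  0.03991365, -0.0078375 ]), 'opening': 0.09181093088363462}
side [[479.2252482229979, 0.0, 311.6437593129194], [0.0, 479.2252482229979, 202.9680521426918], [0.0, 0.0, 1.0]] [0.21424427 1.27462347 0.68289017] [ 0.16946334 -0.89745364 -0.40725807]
top [[501.0471844658243, 0.0, 316.44145757012336], [0.0, 501.0471844658243, 204.0261634018409], [0.0, 0.0, 1.0]] [3.66368032e-01 9.62280439e-04 1.20578966e+00] [ 0.08156898 -0.00996473 -0.99661788]
wrist [[299.760329193284, 0.0, 323.9297372309374], [0.0, 299.760329193284, 200.4347723380423], [0.0, 0.0, 1.0]] [0.15016311 0.5082286  0.38396963] [ 0.26075814 -0.12203449 -0.95766005]
```

The top view shows the box at about (525,200) with its right tray empty. Block candidates are at (253,170), (385,163), (246,212) and (240,261). I'll enlarge these.

```bash
python3 - <<'E'
import cv2
im=cv2.imread('pics/raw_top0.png')
a=im[110:240,150:350]; cv2.imwrite('pics/z1.png',cv2.resize(a,None,fx=4,fy=4,interpolation=cv2.INTER_CUBIC))
a=im[75:240,350:540]; cv2.imwrite('pics/z2.png',cv2.resize(a,None,fx=3.6,fy=3.6,interpolation=cv2.INTER_CUBIC))
E
python3 - <<'E'
from h import *
def P(pts,f,ox,oy,z): 
    p=np.array(pts,float); p=(p+.5)/f-.5+[ox,oy]; return px2w('top',p,z)
B={'p1':([(176,72),(256,92),(244,146),(164,122)],.03),'p2':([(603,52),(678,75),(662,128),(585,97)],.03),
'c':([(120,205),(265,225),(255,284),(113,263)],.018),'a':([(108,362),(228,358),(230,438),(108,440)],.022)}
for k,(p,z) in B.items():
    w=P(p,4,150,110,z)[:,:2]; c=w.mean(0); l=(w[1]-w[0]+w[2]-w[3])/2; s=(w[3]-w[0]+w[2]-w[1])/2
    print(k,c.round(4),'long',np.linalg.norm(l).round(3),np.degrees(np.arctan2(l[1],l[0])).round(1),'short',np.linalg.norm(s).round(3),np.degrees(np.arctan2(s[1],s[0])).round(1), np.hypot(*c))
w=P([(122,187),(455,285),(393,505),(62,410)],3.6,350,75,.078)[:,:2]
print(w.round(4)); c=w.mean(0); l=(w[0]-w[1]+w[3]-w[2])/2; s=(w[0]-w[3]+w[1]-w[2])/2
print(c,np.linalg.norm(l),np.degrees(np.arctan2(l[1],l[0])),np.linalg.norm(s),np.degrees(np.arctan2(s[1],s[0])))
E
```

```text
p1 [0.628  0.2579] long 0.049 -106.5 short 0.032 167.2 0.6788663396497114
p2 [0.636  0.0071] long 0.048 -110.7 short 0.031 160.2 0.6360680167281704
c [0.5483 0.2735] long 0.087 -99.1 short 0.035 171.9 0.6127413967012374
a [0.4554 0.284 ] long 0.071 -89.6 short 0.047 -179.1 0.5366848192374435
[[ 0.634  -0.1671]
 [ 0.5675 -0.3767]
 [ 0.4285 -0.3316]
 [ 0.4919 -0.1252]]
[ 0.5304599 -0.2501561] 0.21792435003433938 72.64940704389107 0.14710120941749794 -17.218161626189648
```

```bash
cat >> h.py <<'E'
def plan(xyz,yaw_deg,n=None):
    """rows from the current pose to world xyz / yaw with tool down"""
    s=monitor.observe(); p=np.array(s['tool_pos']); Rm=R.from_euler('xyz',s['tool_rot']).as_matrix()
    y0=s['tool_rot'][2]; dy=(np.radians(yaw_deg)-y0+np.pi)%(2*np.pi)-np.pi
    d=np.array(xyz,float)-p
    k=int(max(np.ceil(np.abs(d).max()/.0605 if 1 else 0),np.ceil(np.linalg.norm(d)/.0605),np.ceil(abs(dy)/.182),1)); n=max(n or 0,k)
    rows=[]; q=p.copy()
    for i in range(n):
        yy=y0+dy*i/n; Rt=np.array([[np.cos(yy),np.sin(yy),0],[np.sin(yy),-np.cos(yy),0],[0,0,-1]])
        rows.append([[round(float(v),4) for v in Rt.T@(d/n)],round(float(-dy/n),4)])
    print('at',p.round(4),'yaw',round(np.degrees(y0),2),'F',np.array(s['contact_force']).round(1),'open',round(s['opening'],4),'t',round(s['time'],2)); print('n',n,'d',d.round(4)); print(rows)
E
python3 - <<'E'
from h import *
plan((.5483,.2735,.227),81.4)
E
```

```text
at [0.2224 0.4752 0.2262] yaw 154.92 F [ 0.3 -0.7 -0.4] open 0.092 t 0.15
n 8 d [ 0.3259 -0.2017  0.0008]
[[[-0.0476, -0.0056, -0.0001], 0.1604], [[-0.0479, 0.0021, -0.0001], 0.1604], [[-0.0469, 0.0097, -0.0001], 0.1604], [[-0.0448, 0.0171, -0.0001], 0.1604], [[-0.0415, 0.024, -0.0001], 0.1604], [[-0.0371, 0.0303, -0.0001], 0.1604], [[-0.0318, 0.0359, -0.0001], 0.1604], [[-0.0256, 0.0405, -0.0001], 0.1604]]
```

Emit:
carry_out(
  targets=[
    [[-0.048, -0.006, 0], 0.16],
    [[-0.048, 0.002, 0], 0.16],
    [[-0.047, 0.01, 0], 0.16],
    [[-0.045, 0.017, 0], 0.16],
    [[-0.042, 0.024, 0], 0.16],
    [[-0.037, 0.03, 0], 0.16],
    [[-0.032, 0.036, 0], 0.16],
    [[-0.026, 0.04, 0], 0.16],
  ],
  fingers=0,
)

```text
time: 1.15
tool_pos: [0.5518, 0.2626, 0.2236]
tool_rot: [-3.137, 0.003, 1.389]
contact_force: [0.8, 0.7, 0.8]
opening: 0.0918
```

Run:
```python
from h import *
save('top','top1',(120,90,380,260),3)
save('wrist','wr1',None,1.25)
plan((.5483,.2735,.12),81.4)
```

```text
at [0.554  0.2602 0.2228] yaw 79.47 F [-0.1  0.8  1.1] open 0.0919 t 1.25
n 2 d [-0.0057  0.0133 -0.1028]
[[[0.006, -0.004, 0.0514], -0.0168], [[0.0061, -0.0039, 0.0514], -0.0168]]
```

The wrist view shows block C at (397,200), A at (303,212) and one small block at (482,205). I'll cross-check these against the top-camera positions.

Run:
```python
from h import *
for k,p,z in (('c',[(376,159),(411,158),(416,244),(378,245)],.018),('a',[(267,180),(314,172),(329,241),(284,250)],.022),('p1',[(467,177),(502,180),(496,233),(460,228)],.03)):
    w=px2w('wrist',(np.array(p)+.5)/1.25-.5,z)[:,:2]; c=w.mean(0); l=(w[1]-w[2]+w[0]-w[3])/2; s=(w[1]-w[0]+w[2]-w[3])/2
    print(k,c.round(4),np.linalg.norm(l).round(4),np.degrees(np.arctan2(l[1],l[0])).round(1),np.linalg.norm(s).round(4),np.degrees(np.arctan2(s[1],s[0])).round(1))
```

```text
c [0.5455 0.2785] 0.0841 81.4 0.0356 -8.9
a [0.452  0.2878] 0.0689 87.7 0.0461 0.0
p1 [0.6254 0.2638] 0.0494 75.8 0.0338 -17.0
```

Emit:
carry_out(
  targets=[
    [[0.008, -0.004, 0.05], -0.017],
    [[0.008, -0.003, 0.05], -0.017],
    [[0, 0, 0], 0],
  ],
)

```text
time: 1.62
tool_pos: [0.5493, 0.277, 0.1205]
tool_rot: [-3.138, 0.003, 1.423]
contact_force: [-0.7, 0.1, 0.6]
opening: 0.0918
```

Run:
```python
from h import *
plan((.547,.276,.006),81.4)
save('wrist','wr2',None,1.25)
```

```text
at [0.5493 0.277  0.1205] yaw 81.52 F [-0.7  0.1  0.6] open 0.0918 t 1.62
n 2 d [-0.0023 -0.001  -0.1145]
[[[-0.0007, -0.0011, 0.0572], 0.0011], [[-0.0007, -0.0011, 0.0572], 0.0011]]
```

Fingers at full opening would hit the neighbouring block, so I'll narrow to about 58 mm first and then go down.

Emit:
carry_out(
  targets=[
    [[0, -0.001, 0.02], 0],
    [[0, 0, 0.02], 0],
    [[-0.001, -0.001, 0.02], 0],
    [[0, 0, 0.025], 0],
    [[0, 0, 0.028], 0],
    [[0, 0, 0], 0],
  ],
  fingers=0.37,
  grip_force=30,
)

```text
time: 2.42
tool_pos: [0.5596, 0.2809, 0.0259]
tool_rot: [3.116, -0.012, 1.425]
contact_force: [0.4, 0.4, 0.3]
opening: 0.058
```

Run:
```python
from h import *
save('wrist','wr3',None,1.25)
s=monitor.observe();print(s)
plan((.547,.276,.006),81.4)
```

```text
{'time': 2.475, 'qpos': array([ 0.34370027,  0.71539471,  1.47947329, -0.00219013,  0.91525431,
        0.49109513]), 'qvel': array([ 0.00081612, -0.02161462, -0.01495019, -0.00025596, -0.0047331 ,
        0.00019239]), 'joint_efforts': array([-1.07041802e-02, -5.32958758e+01, -1.79953015e+01,  5.20105474e-02,
       -5.09025296e-02, -2.35856605e-03]), 'tool_pos': array([0.56091887, 0.28131537, 0.02752209]), 'tool_rot': array([ 3.11300262, -0.01327129,  1.42489895]), 'contact_force': array([ 0.23594131, -0.13972639,  1.12647449]), 'torque': array([-0.08486765,  0.14251971, -0.01448425]), 'opening': 0.05792154659411757}
at [0.5609 0.2813 0.0275] yaw 81.64 F [ 0.2 -0.1  1.1] open 0.0579 t 2.48
n 1 d [-0.0139 -0.0053 -0.0215]
[[[-0.0073, -0.013, 0.0215], 0.0042]]
```

Emit:
carry_out(
  targets=[
    [[0, 0, 0], 0],
    [[0, 0, 0], 0],
    [[0, 0, 0], 0],
    [[0, 0, 0], 0],
  ],
)

```text
time: 2.98
tool_pos: [0.5638, 0.2824, 0.0333]
tool_rot: [3.105, -0.017, 1.425]
contact_force: [0.2, -0.5, -0.7]
opening: 0.058
```

Emit:
carry_out(
  targets=[
    [[0, 0, 0], 0],
    [[0, 0, 0], 0],
  ],
)

```text
time: 3.22
tool_pos: [0.5637, 0.2824, 0.0333]
tool_rot: [3.106, -0.017, 1.425]
contact_force: [0.9, -0.3, 0.5]
opening: 0.0579
```

Emit:
carry_out(
  targets=[
    [[0, 0, 0.02], 0],
  ],
)

```text
time: 3.35
tool_pos: [0.5657, 0.2833, 0.016]
tool_rot: [3.103, -0.019, 1.425]
contact_force: [-33.0, -9.7, 160.2]
opening: 0.0578
```

Emit:
carry_out(
  targets=[
    [[0, 0, 0], 0],
  ],
)

```text
time: 3.48
tool_pos: [0.5655, 0.2835, 0.0178]
tool_rot: [3.103, -0.02, 1.425]
contact_force: [-1.9, -1.0, 3.4]
opening: 0.0579
```

That press read 160 N, over the 120 N limit, so a finger landed on something. I'll lift and look before moving on.

Emit:
carry_out(
  targets=[
    [[0, 0, -0.02], 0],
    [[0, 0, -0.02], 0],
    [[0, 0, -0.02], 0],
    [[0, 0, 0], 0],
    [[0, 0, 0], 0],
  ],
)

```text
time: 4.1
tool_pos: [0.5621, 0.2823, 0.0782]
tool_rot: [3.105, -0.019, 1.425]
contact_force: [-0.4, 0.4, 0.9]
opening: 0.0576
```

Run:
```python
from h import *
s=monitor.observe();print(s['tool_pos'],s['tool_rot'],s['qvel'])
save('wrist','wr4',None,1.25)
save('side','sd4',(150,130,450,330),2.6)
save('top','tp4',(120,90,380,260),3)
```

```text
[0.5621239  0.28233455 0.07815478] [ 3.10463154 -0.01853492  1.4253    ] [ 0.00145153 -0.00453174 -0.00552958  0.00155756 -0.00360009 -0.00180167]
```

Run:
```python
from h import *
f=lambda p,z:px2w('top',(np.array(p,float)+.5)/4-.5+[150,110],z).round(3).tolist()
print('bottle base',f([(362,130),(350,120)],.02)); print('jar yellow',f([(437,145)],.0),'board corner',f([(288,222)],.03))
for z in (.1,.15,.2,.25): print('bottle cap',z,f([(306,48)],z))
w=px2w('wrist',(np.array([(354,213),(411,213),(409,341),(355,341)])+.5)/1.25-.5,.018); print('C',w.round(4))
w=px2w('wrist',(np.array([(500,253),(549,262),(543,312),(496,305)])+.5)/1.25-.5,.03); print('p1',w.round(4),w.mean(0))
w=px2w('wrist',(np.array([(415,385),(330,375)])+.5)/1.25-.5,.03); print('bd',w.round(4))
s=monitor.observe();Rt=R.from_euler('xyz',s['tool_rot']).as_matrix();p=s['tool_pos']
for yy in (-.029,.029,-.048,.048): print(yy,w2px('wrist',[p+Rt@[0,yy,0]])*1.25, (p+Rt@[0,yy,0]).round(3))
```

```text
bottle base [[0.615, 0.169, 0.02], [0.622, 0.176, 0.02]]
jar yellow [[0.61, 0.127, 0.0]] board corner [[0.559, 0.212, 0.03]]
bottle cap 0.1 [[0.646, 0.189, 0.1]]
bottle cap 0.15 [[0.633, 0.18, 0.15]]
bottle cap 0.2 [[0.62, 0.172, 0.2]]
bottle cap 0.25 [[0.608, 0.163, 0.25]]
C [[0.5384 0.3228 0.018 ]
 [0.5716 0.3177 0.018 ]
 [0.5584 0.2345 0.018 ]
 [0.5239 0.2403 0.018 ]]
p1 [[0.6191 0.2888 0.03  ]
 [0.6475 0.2788 0.03  ]
 [0.6425 0.2472 0.03  ]
 [0.6142 0.2565 0.03  ]] [0.63082576 0.26779999 0.03      ]
bd [[0.5581 0.2095 0.03  ]
 [0.5064 0.2259 0.03  ]]
-0.029 [[345.51186702 313.07077969]] [0.533 0.287 0.077]
0.029 [[470.79675292 313.13217073]] [0.591 0.278 0.079]
-0.048 [[304.472364   313.05066986]] [0.515 0.289 0.076]
0.048 [[511.84045114 313.15228262]] [0.61  0.275 0.08 ]
```

Run:
```python
s=open('h.py').read()
s=s.replace("Rt=np.array([[np.cos(yy),np.sin(yy),0],[np.sin(yy),-np.cos(yy),0],[0,0,-1]])","Rt=R.from_rotvec([0,0,dy*i/n]).as_matrix()@Rm").replace("print('n',n","print('tz',Rm[:,2].round(4));print('n',n")
open('h.py','w').write(s)
from h import *
plan((.547,.279,.078),81.4,2)
```

```text
at [0.5621 0.2824 0.0781] yaw 81.66 F [-0.6  0.5  0.2] open 0.0578 t 4.25
tz [ 0.0389  0.0129 -0.9992]
n 2 d [-0.0151 -0.0034 -0.0001]
[[[-0.0028, -0.0072, -0.0003], 0.0023], [[-0.0028, -0.0072, -0.0003], 0.0023]]
```

Emit:
carry_out(
  targets=[
    [[-0.003, -0.007, 0], 0.002],
    [[-0.003, -0.007, 0], 0.002],
    [[0, 0, 0.01], 0],
    [[0, 0, 0.01], 0],
    [[0, 0, 0], 0],
    [[0, 0, 0], 0],
  ],
)

```text
time: 5.0
tool_pos: [0.5462, 0.2781, 0.054]
tool_rot: [3.108, -0.017, 1.421]
contact_force: [-0.2, 0.0, -1.0]
opening: 0.0577
```

Run:
```python
from h import *
plan((.547,.279,.03),81.4,4)
```

```text
at [0.5462 0.2781 0.054 ] yaw 81.41 F [-0.2  0.  -1. ] open 0.0577 t 5.0
tz [ 0.0358  0.0117 -0.9993]
n 4 d [ 0.0008  0.0009 -0.024 ]
[[[0.0002, -0.0, 0.006], 0.0001], [[0.0002, -0.0, 0.006], 0.0001], [[0.0002, -0.0, 0.006], 0.0001], [[0.0002, -0.0, 0.006], 0.0001]]
```

Emit:
carry_out(
  targets=[
    [[0, 0, 0.012], 0],
    [[0, 0, 0.012], 0],
    [[0, 0, 0.006], 0],
    [[0, 0, 0.003], 0],
    [[0, 0, 0], 0],
    [[0, 0, 0], 0],
  ],
)

```text
time: 5.75
tool_pos: [0.5477, 0.2785, 0.0186]
tool_rot: [3.108, -0.017, 1.421]
contact_force: [-0.1, 0.5, 0.5]
opening: 0.058
```

Emit:
carry_out(
  targets=[
    [[0, 0, 0.004], 0],
    [[0, 0, 0.004], 0],
    [[0, 0, 0.002], 0],
    [[0, 0, 0], 0],
  ],
)

```text
time: 6.25
tool_pos: [0.5483, 0.2787, 0.0084]
tool_rot: [3.107, -0.017, 1.421]
contact_force: [-1.2, -0.3, -0.3]
opening: 0.0577
```

Emit:
carry_out(
  targets=[
    [[0, 0, 0.001], 0],
    [[0, 0, 0], 0],
    [[0, 0, 0], 0],
    [[0, 0, 0], 0],
    [[0, 0, 0], 0],
    [[0, 0, 0], 0],
  ],
  fingers=1,
  grip_force=30,
)

```text
time: 7.0
tool_pos: [0.5485, 0.2789, 0.0076]
tool_rot: [3.107, -0.018, 1.421]
contact_force: [0.0, -0.9, -0.2]
opening: 0.0345
```

Emit:
carry_out(
  targets=[
    [[0, 0, -0.015], 0],
    [[0, 0, -0.03], 0],
    [[0, 0, -0.05], 0],
    [[0, 0, -0.05], 0],
    [[0, 0, -0.05], 0],
    [[0, 0, -0.05], 0],
    [[0, 0, -0.03], 0],
    [[0, 0, 0], 0],
  ],
)

```text
time: 8.0
tool_pos: [0.5369, 0.2751, 0.2992]
tool_rot: [3.101, -0.021, 1.421]
contact_force: [0.2, -0.2, -0.1]
opening: 0.0343
```

Run:
```python
from h import *
B=np.array([.530,-.250]); c,s_=np.cos(np.radians(-17.3)),np.sin(np.radians(-17.3))
xb=np.array([c,s_]);yb=np.array([-s_,c])
t=B-0.0525*yb; print('tray2',t, 'pot',B+.0525*yb)
p=t+ .003*yb; plan((p[0],p[1],.30),162.7,12)
```

```text
tray2 [ 0.51438782 -0.30012494] pot [ 0.54561218 -0.19987506]
at [0.5369 0.2751 0.2992] yaw 81.42 F [ 0.2 -0.2 -0.1] open 0.0343 t 8.0
tz [ 0.0434  0.0145 -0.999 ]
n 12 d [-0.0217 -0.5723  0.0008]
[[[-0.0474, 0.0054, -0.0008], -0.1182], [[-0.0477, -0.0003, -0.0011], -0.1182], [[-0.0473, -0.0059, -0.0013], -0.1182], [[-0.0463, -0.0114, -0.0015], -0.1182], [[-0.0446, -0.0168, -0.0017], -0.1182], [[-0.0423, -0.0219, -0.0018], -0.1182], [[-0.0395, -0.0268, -0.002], -0.1182], [[-0.036, -0.0313, -0.0021], -0.1182], [[-0.0321, -0.0353, -0.0022], -0.1182], [[-0.0277, -0.0388, -0.0022], -0.1182], [[-0.0229, -0.0418, -0.0023], -0.1182], [[-0.0178, -0.0442, -0.0022], -0.1182]]
```

Emit:
carry_out(
  targets=[
    [[-0.047, 0.005, -0.001], -0.118],
    [[-0.048, 0, -0.001], -0.118],
    [[-0.047, -0.006, -0.001], -0.118],
    [[-0.046, -0.011, -0.002], -0.118],
    [[-0.045, -0.017, -0.002], -0.118],
    [[-0.042, -0.022, -0.002], -0.118],
    [[-0.04, -0.027, -0.002], -0.118],
    [[-0.036, -0.031, -0.002], -0.118],
    [[-0.032, -0.035, -0.002], -0.118],
  ],
)

```text
time: 9.12
tool_pos: [0.521, -0.1627, 0.2978]
tool_rot: [3.111, 0.012, 2.523]
contact_force: [-0.2, -0.0, -1.0]
opening: 0.0347
```

Run:
```python
from h import *
save('wrist','wr5',None,1.25)
plan((.5153,-.2973,.30),162.7)
save('top','tp5',None,1.25)
```

```text
at [ 0.5207 -0.1683  0.2973] yaw 144.71 F [-1.4 -4.4  0.1] open 0.0343 t 9.18
tz [ 0.0271  0.0137 -0.9995]
n 3 d [-0.0054 -0.129   0.0027]
[[[-0.0234, -0.0361, -0.0015], -0.1046], [[-0.0195, -0.0383, -0.0017], -0.1046], [[-0.0153, -0.0402, -0.0018], -0.1046]]
```

The block is held. The box's front rim runs from (215,238) to (412,167), and the latch is upright at (290,165).

```bash
python3 - <<'E'
from h import *
im=cv2.imread('pics/raw_wr5.png')[120:240,160:360]; cv2.imwrite('pics/z5.png',cv2.resize(im,None,fx=4,fy=4,interpolation=cv2.INTER_CUBIC))
E
python3 - <<'E'
from h import *
# the wrist pose now differs slightly from picture? arm holds
w=px2w('wrist',(np.array([(42,282),(690,72)])+.5)/4-.5+[160,120],.078)[:,:2]; print(w)
d=w[1]-w[0]; print(np.linalg.norm(d),np.degrees(np.arctan2(d[1],d[0]))-90)
psi=np.radians(-17.3); print('centre',w.mean(0)+.076*np.array([np.cos(psi),np.sin(psi)]))
plan((.5153,-.2973,.30),162.7)
E
```

```text
[[ 0.42631316 -0.3334082 ]
 [ 0.49412903 -0.12696098]]
0.21730036722794907 -18.18484097952353
centre [ 0.53278292 -0.25278508]
at [ 0.5209 -0.1655  0.2972] yaw 144.22 F [ 0.7  0.4 -0.5] open 0.0346 t 9.22
tz [ 0.0271  0.0159 -0.9995]
n 3 d [-0.0056 -0.1318  0.0028]
[[[-0.0242, -0.0367, -0.0017], -0.1075], [[-0.0201, -0.0391, -0.0018], -0.1075], [[-0.0158, -0.041, -0.0019], -0.1075]]
```

Emit:
carry_out(
  targets=[
    [[-0.024, -0.036, -0.002], -0.107],
    [[-0.02, -0.038, -0.002], -0.107],
    [[-0.015, -0.04, -0.002], -0.1],
    [[0, 0, 0], 0],
    [[0, 0, 0], 0],
  ],
)

```text
time: 9.85
tool_pos: [0.514, -0.2939, 0.2955]
tool_rot: [3.113, 0.012, 2.837]
contact_force: [0.8, 0.5, 0.0]
opening: 0.0348
```

Run:
```python
from h import *
plan((.517,-.296,.12),162.4,5)
```

```text
at [ 0.514  -0.2939  0.2955] yaw 162.54 F [0.8 0.5 0. ] open 0.0348 t 9.85
tz [ 0.0198  0.0237 -0.9995]
n 5 d [ 0.003  -0.0021 -0.1755]
[[[-0.0003, -0.0012, 0.0351], 0.0005], [[-0.0003, -0.0012, 0.0351], 0.0005], [[-0.0003, -0.0012, 0.0351], 0.0005], [[-0.0003, -0.0012, 0.0351], 0.0005], [[-0.0003, -0.0012, 0.0351], 0.0005]]
```

Emit:
carry_out(
  targets=[
    [[0, -0.001, 0.035], 0],
    [[0, -0.001, 0.035], 0],
    [[0, -0.001, 0.035], 0],
    [[0, -0.001, 0.035], 0],
    [[0, -0.001, 0.025], 0],
    [[0, 0, 0], 0],
    [[0, 0, 0], 0],
  ],
)

```text
time: 10.72
tool_pos: [0.5179, -0.2836, 0.1275]
tool_rot: [3.111, 0.012, 2.84]
contact_force: [0.4, 0.0, -0.2]
opening: 0.0344
```

Run:
```python
from h import *
plan((.517,-.296,.03),162.4,5)
save('wrist','wr6',None,1.25)
```

```text
at [ 0.5179 -0.2836  0.1275] yaw 162.73 F [ 0.4  0.  -0.2] open 0.0344 t 10.72
tz [ 0.0209  0.0253 -0.9995]
n 5 d [-0.0009 -0.0124 -0.0975]
[[[-0.0003, -0.003, 0.0194], 0.0012], [[-0.0003, -0.003, 0.0194], 0.0012], [[-0.0003, -0.003, 0.0194], 0.0012], [[-0.0003, -0.003, 0.0194], 0.0012], [[-0.0003, -0.003, 0.0194], 0.0012]]
```

Emit:
carry_out(
  targets=[
    [[0, -0.006, 0.008], 0],
    [[0, -0.006, 0.015], 0],
    [[0, 0, 0.015], 0],
    [[0, 0, 0.012], 0],
    [[0, 0, 0.006], 0],
    [[0, 0, 0], 0],
  ],
)

```text
time: 11.52
tool_pos: [0.5156, -0.2949, 0.0684]
tool_rot: [3.112, 0.014, 2.839]
contact_force: [-0.7, -0.2, 0.7]
opening: 0.0341
```

Run:
```python
from h import *
plan((.517,-.296,.03),162.4,4)
save('wrist','wr7',None,1.25)
```

```text
at [ 0.5156 -0.2949  0.0684] yaw 162.68 F [-0.7 -0.2  0.7] open 0.0341 t 11.53
tz [ 0.0224  0.0242 -0.9995]
n 4 d [ 0.0014 -0.0011 -0.0384]
[[[-0.0003, -0.0005, 0.0096], 0.0012], [[-0.0003, -0.0005, 0.0096], 0.0012], [[-0.0003, -0.0005, 0.0096], 0.0012], [[-0.0003, -0.0004, 0.0096], 0.0012]]
```

Emit:
carry_out(
  targets=[
    [[0, 0, 0.01], 0],
    [[0, 0, 0.01], 0],
    [[0, 0, 0.006], 0],
    [[0, 0, 0.003], 0],
    [[0, 0, 0], 0],
    [[0, 0, 0], 0],
  ],
)

```text
time: 12.32
tool_pos: [0.5171, -0.2945, 0.0386]
tool_rot: [3.113, 0.016, 2.84]
contact_force: [0.1, 0.3, -0.7]
opening: 0.0343
```

Emit:
carry_out(
  targets=[
    [[0, 0, 0.004], 0],
    [[0, 0, 0.003], 0],
    [[0, 0, 0], 0],
    [[0, 0, 0], 0],
  ],
)

```text
time: 12.82
tool_pos: [0.5175, -0.2945, 0.0315]
tool_rot: [3.113, 0.017, 2.84]
contact_force: [0.0, -0.5, -0.4]
opening: 0.0345
```

Emit:
carry_out(
  targets=[
    [[0, 0, 0], 0],
    [[0, 0, 0], 0],
    [[0, 0, 0], 0],
    [[0, 0, -0.01], 0],
    [[0, 0, -0.02], 0],
    [[0, 0, -0.03], 0],
    [[0, 0, 0], 0],
  ],
  fingers=0.543,
)

```text
time: 13.7
tool_pos: [0.5164, -0.2963, 0.0954]
tool_rot: [3.114, 0.019, 2.84]
contact_force: [0.1, 0.5, 0.1]
opening: 0.0416
```

Run:
```python
from h import *
s=monitor.observe()
print(s['tool_pos'],s['opening'])
save('wrist','wr8',None,1.25)
```

```text
[ 0.51636148 -0.29626776  0.09535862] 0.0416222304117093
```

Run:
```python
from h import *
plan((.494,-.3284,.12),72.4,10)
w=px2w('wrist',(np.array([(376,203),(434,203),(431,332),(378,332)])+.5)/1.25-.5,.0375)[:,:2]; print(w)
o=np.array([.515,-.3015]);a=np.radians(-17.6);M=np.array([[np.cos(a),np.sin(a)],[-np.sin(a),np.cos(a)]])
print((M@(w-o).T).T.round(4))
```

```text
at [ 0.5156 -0.2956  0.0938] yaw 162.7 F [-0.7  0.7  1. ] open 0.0417 t 13.75
tz [ 0.024   0.0229 -0.9994]
n 10 d [-0.0216 -0.0328  0.0262]
[[[0.001, -0.0037, -0.0027], 0.1576], [[0.0004, -0.0038, -0.0027], 0.1576], [[-0.0002, -0.0038, -0.0027], 0.1576], [[-0.0008, -0.0038, -0.0027], 0.1576], [[-0.0014, -0.0036, -0.0027], 0.1576], [[-0.002, -0.0034, -0.0027], 0.1576], [[-0.0025, -0.003, -0.0027], 0.1576], [[-0.0029, -0.0026, -0.0026], 0.1576], [[-0.0033, -0.0021, -0.0026], 0.1576], [[-0.0036, -0.0016, -0.0026], 0.1576]]
[[ 0.46988408 -0.29761991]
 [ 0.47991786 -0.26592777]
 [ 0.55969279 -0.29066327]
 [ 0.54906208 -0.3229145 ]]
[[-0.0442 -0.0099]
 [-0.0442  0.0233]
 [ 0.0393  0.0238]
 [ 0.0389 -0.0101]]
```

Emit:
carry_out(
  targets=[
    [[0, 0, -0.04], 0],
    [[0, 0, -0.04], 0.05],
    [[0.001, -0.008, 0], 0.18],
    [[0, -0.008, 0], 0.18],
    [[0, -0.007, 0], 0.18],
    [[-0.002, -0.006, 0], 0.18],
    [[-0.003, -0.004, 0], 0.18],
    [[-0.004, -0.003, 0], 0.18],
    [[-0.004, -0.002, 0], 0.18],
    [[0, 0, 0], 0.18],
  ],
  fingers=1,
)

```text
time: 15.0
tool_pos: [0.4872, -0.3328, 0.1645]
tool_rot: [-3.141, -0.037, 1.301]
contact_force: [-0.3, 0.4, -0.3]
opening: 0.0005
```

Run:
```python
from h import *
plan((.494,-.3284,.12),72.4,3)
```

```text
at [ 0.4872 -0.3328  0.1645] yaw 74.56 F [-0.3  0.4 -0.3] open 0.0005 t 15.0
tz [ 0.0093  0.0355 -0.9993]
n 3 d [ 0.0068  0.0044 -0.0445]
[[[0.0015, 0.0018, 0.0149], 0.0126], [[0.0015, 0.0018, 0.0149], 0.0126], [[0.0015, 0.0018, 0.0149], 0.0126]]
```

Emit:
carry_out(
  targets=[
    [[0.001, 0.002, 0.02], 0.012],
    [[0.001, 0.002, 0.03], 0.012],
    [[-0.001, 0.002, 0.03], 0.012],
    [[-0.002, 0, 0.015], 0],
    [[0, 0, 0.005], 0],
    [[0, 0, 0], 0],
  ],
)

```text
time: 15.75
tool_pos: [0.492, -0.3307, 0.0585]
tool_rot: [-3.135, -0.039, 1.262]
contact_force: [-0.1, -0.2, -0.1]
opening: 0.0003
```

Run:
```python
from h import *
plan((.494,-.3284,.028),72.4,3)
save('wrist','wr9',None,1.25)
```

```text
at [ 0.492  -0.3307  0.0585] yaw 72.29 F [-0.1 -0.2 -0.1] open 0.0003 t 15.75
tz [ 0.0051  0.0393 -0.9992]
n 3 d [ 0.002   0.0023 -0.0305]
[[[0.0005, 0.0005, 0.0102], -0.0006], [[0.0005, 0.0005, 0.0102], -0.0006], [[0.0005, 0.0005, 0.0102], -0.0006]]
```

Emit:
carry_out(
  targets=[
    [[-0.001, -0.002, 0.01], 0],
    [[-0.001, -0.002, 0.008], 0],
    [[0, 0, 0.004], 0],
    [[0, 0, 0.001], 0],
    [[0, 0, 0], 0],
  ],
)

```text
time: 16.42
tool_pos: [0.4885, -0.3309, 0.0363]
tool_rot: [-3.138, -0.038, 1.262]
contact_force: [0.5, 1.3, 0.4]
opening: 0.0004
```

Emit:
carry_out(
  targets=[
    [[0, 0, 0.004], 0],
    [[0, 0, 0.002], 0],
    [[0, 0, 0], 0],
  ],
)

```text
time: 16.8
tool_pos: [0.4888, -0.3308, 0.0301]
tool_rot: [-3.139, -0.038, 1.262]
contact_force: [0.2, 1.3, -0.4]
opening: 0.0006
```

Emit:
carry_out(
  targets=[
    [[0.008, 0, 0], 0],
    [[0.008, 0, 0], 0],
    [[0.008, 0, 0], 0],
    [[0, 0, 0], 0],
  ],
)

```text
time: 17.3
tool_pos: [0.4966, -0.3062, 0.0312]
tool_rot: [-3.139, -0.037, 1.262]
contact_force: [0.0, 0.1, -0.2]
opening: 0.0009
```

Emit:
carry_out(
  targets=[
    [[0.006, 0, 0.001], 0],
    [[0.004, 0, 0], 0],
    [[0.003, 0, 0], 0],
    [[0, 0, 0], 0],
  ],
)

```text
time: 17.8
tool_pos: [0.5024, -0.2958, 0.0317]
tool_rot: [3.139, -0.033, 1.262]
contact_force: [-0.4, -0.5, -0.4]
opening: 0.0005
```

Run:
```python
from h import *
s=monitor.observe();print(s['contact_force'])
save('wrist','wr10',None,1.25)
```

```text
[-0.43613101 -0.47129089 -0.4345165 ]
```

Emit:
carry_out(
  targets=[
    [[0.006, 0, 0], 0],
    [[0.006, 0, 0], 0],
    [[0.004, 0, 0], 0],
    [[0, 0, 0], 0],
  ],
)

```text
time: 18.35
tool_pos: [0.5073, -0.2946, 0.0351]
tool_rot: [3.126, -0.012, 1.263]
contact_force: [0.1, -1.2, 0.6]
opening: 0.0004
```

Run:
```python
from h import *
s=monitor.observe();print(s['contact_force'])
save('wrist','wr11',None,1.25)
```

```text
[ 0.12826513 -1.1694927   0.61238894]
```

Emit:
carry_out(
  targets=[
    [[-0.004, 0, -0.015], 0],
    [[-0.002, 0, -0.04], 0],
    [[0, 0, -0.055], 0],
    [[0, 0, -0.055], 0],
    [[0, 0, -0.055], 0],
    [[0, 0, -0.03], 0],
    [[0, 0, 0], 0],
  ],
  fingers=0,
)

```text
time: 19.27
tool_pos: [0.5004, -0.2983, 0.2975]
tool_rot: [3.127, -0.017, 1.266]
contact_force: [-0.3, -0.1, -0.8]
opening: 0.0655
```

Run:
```python
from h import *
plan((.453,.286,.28),89.5,10)
save('wrist','wr12',None,1.25)
save('top','tp12',None,1.25)
```

```text
at [ 0.5004 -0.2983  0.2975] yaw 72.53 F [-0.3 -0.1 -0.8] open 0.0655 t 19.27
tz [ 0.0187  0.0122 -0.9998]
n 10 d [-0.0474  0.5843 -0.0175]
[[[0.0543, -0.0221, 0.0024], -0.0296], [[0.0549, -0.0205, 0.0024], -0.0296], [[0.0555, -0.0188, 0.0024], -0.0296], [[0.056, -0.0172, 0.0025], -0.0296], [[0.0565, -0.0155, 0.0025], -0.0296], [[0.0569, -0.0138, 0.0025], -0.0296], [[0.0573, -0.0122, 0.0026], -0.0296], [[0.0577, -0.0104, 0.0026], -0.0296], [[0.0579, -0.0087, 0.0026], -0.0296], [[0.0582, -0.007, 0.0027], -0.0296]]
```

C lies flush against the divider in the empty tray. A is still at (240,262) in the top view. Moving to A.

Emit:
carry_out(
  targets=[
    [[0.03, -0.012, 0], -0.03],
    [[0.055, -0.022, 0.002], -0.03],
    [[0.056, -0.019, 0.002], -0.03],
    [[0.056, -0.017, 0.002], -0.03],
    [[0.057, -0.015, 0.002], -0.03],
    [[0.057, -0.013, 0.002], -0.03],
    [[0.058, -0.012, 0.003], -0.03],
    [[0.058, -0.01, 0.003], -0.03],
    [[0.058, -0.008, 0.003], -0.03],
    [[0.058, -0.006, 0.003], -0.03],
  ],
)

```text
time: 20.62
tool_pos: [0.4437, 0.2779, 0.2643]
tool_rot: [-3.12, -0.023, 1.568]
contact_force: [2.0, 0.3, -0.2]
opening: 0.0919
```

Run:
```python
from h import *
save('wrist','wr13',None,1.25)
plan((.453,.286,.12),89.0,5)
```

```text
at [0.4419 0.2843 0.2636] yaw 90.13 F [-3.9  3.9 -1.1] open 0.0919 t 20.68
tz [-0.0238  0.0273 -0.9993]
n 5 d [ 0.0111  0.0017 -0.1436]
[[[-0.0004, 0.0029, 0.0287], 0.004], [[-0.0004, 0.0029, 0.0287], 0.004], [[-0.0004, 0.0029, 0.0287], 0.004], [[-0.0004, 0.0029, 0.0287], 0.004], [[-0.0004, 0.0029, 0.0287], 0.004]]
```

Run:
```python
from h import *
for k,p,z in (('a',[(401,178),(443,178),(443,243),(402,242)],.022),('p1',[(575,207),(607,216),(588,262),(556,252)],.03)):
    w=px2w('wrist',(np.array(p)+.5)/1.25-.5,z)[:,:2]; c=w.mean(0); l=(w[1]-w[2]+w[0]-w[3])/2; s=(w[1]-w[0]+w[2]-w[3])/2
    print(k,c.round(4),np.linalg.norm(l).round(4),np.degrees(np.arctan2(l[1],l[0])).round(1),np.linalg.norm(s).round(4),np.degrees(np.arctan2(s[1],s[0])).round(1))
plan((.452,.287,.12),89.5,5)
```

```text
a [0.4531 0.2936] 0.07 91.3 0.0447 -0.3
p1 [0.6224 0.2708] 0.0515 74.5 0.0364 -16.1
at [0.4419 0.2843 0.2636] yaw 90.13 F [-3.9  3.9 -1.1] open 0.0919 t 20.68
tz [-0.0238  0.0273 -0.9993]
n 5 d [ 0.0101  0.0027 -0.1436]
[[[-0.0002, 0.0027, 0.0287], 0.0022], [[-0.0002, 0.0027, 0.0287], 0.0022], [[-0.0002, 0.0027, 0.0287], 0.0022], [[-0.0002, 0.0027, 0.0287], 0.0022], [[-0.0002, 0.0027, 0.0287], 0.0022]]
```

Emit:
carry_out(
  targets=[
    [[0, 0.004, 0.02], 0],
    [[0, 0.004, 0.03], 0],
    [[0, 0.004, 0.03], 0],
    [[0, 0.003, 0.03], 0],
    [[0, 0, 0.01], 0],
    [[0, 0, 0], 0],
    [[0, 0, 0], 0],
  ],
  fingers=0.33,
)

```text
time: 21.55
tool_pos: [0.446, 0.2888, 0.1308]
tool_rot: [-3.099, -0.021, 1.58]
contact_force: [-0.7, -1.2, 0.1]
opening: 0.0616
```

Run:
```python
from h import *
save('wrist','wr14',None,1.25)
w=1
plan((.4535,.288,.012),90,5)
```

```text
at [0.4461 0.2888 0.1309] yaw 90.52 F [-0.3 -0.6 -0.1] open 0.0613 t 21.6
tz [-0.042   0.0205 -0.9989]
n 5 d [ 0.0074 -0.0008 -0.1189]
[[[-0.0007, 0.0025, 0.0237], 0.0018], [[-0.0007, 0.0025, 0.0237], 0.0018], [[-0.0007, 0.0025, 0.0237], 0.0018], [[-0.0007, 0.0025, 0.0237], 0.0018], [[-0.0007, 0.0025, 0.0237], 0.0018]]
```

Emit:
carry_out(
  targets=[
    [[0, 0.003, 0.01], 0],
    [[0, 0.003, 0.02], 0],
    [[0, 0.003, 0.02], 0],
    [[0, 0.003, 0.015], 0],
    [[0, 0.002, 0.008], 0],
    [[0, 0, 0.003], 0],
    [[0, 0, 0], 0],
    [[0, 0, 0], 0],
  ],
)

```text
time: 22.6
tool_pos: [0.4605, 0.2917, 0.0545]
tool_rot: [-3.108, -0.024, 1.58]
contact_force: [-0.8, 0.6, 0.1]
opening: 0.0613
```

Run:
```python
from h import *
save('wrist','wr15',None,1.25)
plan((.4535,.288,.012),90,3)
w=px2w('wrist',(np.array([(394,206),(458,206)])+.5)/1.25-.5,.022);print(w)
```

```text
at [0.4606 0.2917 0.0546] yaw 90.52 F [ 0.5  0.5 -0.3] open 0.0614 t 22.65
tz [-0.0338  0.024  -0.9991]
n 3 d [-0.0071 -0.0037 -0.0426]
[[[-0.0016, -0.0019, 0.0142], 0.003], [[-0.0016, -0.0019, 0.0142], 0.003], [[-0.0016, -0.0019, 0.0142], 0.003]]
[[0.45177103 0.33676755 0.022     ]
 [0.48462572 0.33727696 0.022     ]]
```

Emit:
carry_out(
  targets=[
    [[-0.002, -0.003, 0.01], 0],
    [[-0.001, -0.002, 0.01], 0],
    [[-0.001, 0, 0.008], 0],
    [[0, 0, 0.004], 0],
    [[0, 0, 0.001], 0],
    [[0, 0, 0], 0],
  ],
)

```text
time: 23.4
tool_pos: [0.4539, 0.2882, 0.0194]
tool_rot: [-3.108, -0.024, 1.58]
contact_force: [0.3, -0.0, -0.3]
opening: 0.0618
```

Run:
```python
from h import *
plan((.4535,.288,.012),90,3)
```

```text
at [0.4539 0.2882 0.0194] yaw 90.53 F [ 0.3 -0.  -0.3] open 0.0618 t 23.4
tz [-0.034   0.024  -0.9991]
n 3 d [-0.0004 -0.0002 -0.0074]
[[[-0.0001, -0.0, 0.0025], 0.0031], [[-0.0001, -0.0, 0.0025], 0.0031], [[-0.0001, -0.0, 0.0025], 0.0031]]
```

Emit:
carry_out(
  targets=[
    [[0, 0, 0.004], 0],
    [[0, 0, 0.002], 0],
    [[0, 0, 0], 0],
    [[0, 0, 0], 0],
    [[0, 0, 0], 0],
    [[0, 0, 0], 0],
    [[0, 0, 0], 0],
  ],
  fingers=1,
  grip_force=30,
)

```text
time: 24.28
tool_pos: [0.4541, 0.2885, 0.0135]
tool_rot: [-3.109, -0.025, 1.58]
contact_force: [-0.5, -0.6, -0.7]
opening: 0.0444
```

Emit:
carry_out(
  targets=[
    [[0, 0, -0.015], 0],
    [[0, 0, -0.03], 0],
    [[0, 0, -0.05], 0],
    [[0, 0, -0.05], 0],
    [[0, 0, -0.05], 0],
    [[0, 0, -0.05], 0],
    [[0, 0, -0.03], 0],
    [[0, 0, 0], 0],
  ],
)

```text
time: 25.28
tool_pos: [0.4625, 0.2809, 0.3049]
tool_rot: [-3.115, -0.027, 1.58]
contact_force: [-0.4, 0.2, -0.4]
opening: 0.0448
```

Run:
```python
from h import *
plan((.514,-.30,.30),162.4,11)
save('wrist','wr16',None,1)
save('top','tp16',None,1.25)
```

```text
at [0.4625 0.2809 0.3049] yaw 90.52 F [-0.4  0.2 -0.4] open 0.0448 t 25.27
tz [-0.0269  0.0263 -0.9993]
n 11 d [ 0.0515 -0.5809 -0.0049]
[[[-0.0528, 0.0042, -0.0011], -0.114], [[-0.053, -0.0019, -0.0009], -0.114], [[-0.0524, -0.0079, -0.0007], -0.114], [[-0.0512, -0.0138, -0.0005], -0.114], [[-0.0493, -0.0195, -0.0003], -0.114], [[-0.0467, -0.025, -0.0001], -0.114], [[-0.0436, -0.0302, 0.0001], -0.114], [[-0.0399, -0.0349, 0.0003], -0.114], [[-0.0357, -0.0392, 0.0005], -0.114], [[-0.031, -0.043, 0.0008], -0.114], [[-0.0259, -0.0463, 0.001], -0.114]]
```

Emit:
carry_out(
  targets=[
    [[-0.03, 0.002, -0.001], -0.06],
    [[-0.053, 0, -0.001], -0.114],
    [[-0.053, -0.005, -0.001], -0.114],
    [[-0.052, -0.011, 0], -0.114],
    [[-0.05, -0.017, 0], -0.114],
    [[-0.048, -0.022, 0], -0.114],
    [[-0.045, -0.028, 0], -0.114],
    [[-0.042, -0.033, 0], -0.114],
    [[-0.038, -0.037, 0], -0.114],
    [[-0.025, -0.03, 0], -0.114],
  ],
)

```text
time: 26.62
tool_pos: [0.5051, -0.2212, 0.2715]
tool_rot: [-3.141, -0.072, 2.708]
contact_force: [0.3, 0.3, -0.3]
opening: 0.0448
```

Run:
```python
from h import *
plan((.514,-.30,.30),162.4)
```

```text
at [ 0.5051 -0.2212  0.2715] yaw 155.16 F [ 0.3  0.3 -0.3] open 0.0448 t 26.62
tz [-0.0657  0.0298 -0.9974]
n 2 d [ 0.0089 -0.0788  0.0285]
[[[-0.0195, -0.0339, -0.0157], -0.0632], [[-0.0173, -0.0351, -0.0155], -0.0632]]
```

Emit:
carry_out(
  targets=[
    [[-0.015, -0.025, -0.012], -0.045],
    [[-0.013, -0.025, -0.012], -0.045],
    [[-0.01, -0.022, -0.01], -0.03],
    [[0, 0, 0], 0],
    [[0, 0, 0], 0],
  ],
)

```text
time: 27.25
tool_pos: [0.5116, -0.3063, 0.2914]
tool_rot: [3.126, -0.092, 2.829]
contact_force: [-0.4, -1.0, -0.5]
opening: 0.0449
```

Run:
```python
from h import *
plan((.514,-.30,.10),162.4,8)
save('wrist','wr17',None,1.25)
```

```text
at [ 0.5116 -0.3063  0.2914] yaw 162.11 F [-0.4 -1.  -0.5] open 0.0449 t 27.25
tz [-0.0824  0.0428 -0.9957]
n 8 d [ 0.0024  0.0063 -0.1914]
[[[-0.0022, 0.0005, 0.0238], -0.0006], [[-0.0022, 0.0005, 0.0238], -0.0006], [[-0.0022, 0.0005, 0.0238], -0.0006], [[-0.0022, 0.0005, 0.0238], -0.0006], [[-0.0022, 0.0005, 0.0238], -0.0006], [[-0.0022, 0.0005, 0.0238], -0.0006], [[-0.0022, 0.0005, 0.0238], -0.0006], [[-0.0022, 0.0005, 0.0238], -0.0006]]
```

Emit:
carry_out(
  targets=[
    [[-0.002, 0.001, 0.015], 0],
    [[-0.002, 0.001, 0.025], 0],
    [[-0.002, 0, 0.025], 0],
    [[-0.002, 0, 0.025], 0],
    [[-0.002, 0, 0.015], 0],
    [[0, 0, 0], 0],
    [[0, 0, 0], 0],
  ],
)

```text
time: 28.18
tool_pos: [0.5125, -0.2965, 0.1786]
tool_rot: [3.124, -0.096, 2.834]
contact_force: [0.8, 0.1, 0.8]
opening: 0.0446
```

```bash
cat >> h.py <<'E'
def til():
    s=monitor.observe(); q=s['qpos']; print('q',q.round(4),'sum-pi',(q[1]+q[2]+q[4]-np.pi).round(4))
E
python3 - <<'E'
from h import *
til()
plan((.514,-.30,.10),162.4,4)
E
```

```text
q [-0.6456  0.5607  1.3095 -0.0156  1.3674 -1.9046] sum-pi 0.0959
at [ 0.5125 -0.2965  0.1786] yaw 162.4 F [0.8 0.1 0.8] open 0.0446 t 28.18
tz [-0.0856  0.0454 -0.9953]
n 4 d [ 0.0015 -0.0035 -0.0786]
[[[-0.0025, -0.0011, 0.0195], 0.0], [[-0.0025, -0.0011, 0.0195], 0.0], [[-0.0025, -0.0011, 0.0195], 0.0], [[-0.0025, -0.0011, 0.0195], 0.0]]
```

Emit:
carry_out(
  targets=[
    [[-0.002, -0.004, 0.015], 0],
    [[-0.002, -0.004, 0.02], 0],
    [[-0.002, -0.004, 0.02], 0],
    [[-0.002, -0.002, 0.015], 0],
    [[0, 0, 0.004], 0],
    [[0, 0, 0], 0],
    [[0, 0, 0], 0],
  ],
)

```text
time: 29.05
tool_pos: [0.511, -0.3114, 0.1029]
tool_rot: [3.127, -0.089, 2.834]
contact_force: [-0.2, -0.5, -0.9]
opening: 0.0447
```

Run:
```python
from h import *
til()
plan((.5132,-.3072,.045),162.4,4)
save('wrist','wr18',None,1.25)
```

```text
q [-0.6661  0.6398  1.3883 -0.0185  1.202  -1.921 ] sum-pi 0.0886
at [ 0.511  -0.3114  0.1029] yaw 162.37 F [-0.2 -0.5 -0.9] open 0.0447 t 29.05
tz [-0.0802  0.041  -0.9959]
n 4 d [ 0.0022  0.0042 -0.0579]
[[[-0.0015, 0.001, 0.0144], -0.0001], [[-0.0015, 0.001, 0.0144], -0.0001], [[-0.0015, 0.001, 0.0144], -0.0001], [[-0.0015, 0.001, 0.0144], -0.0001]]
```

Emit:
carry_out(
  targets=[
    [[-0.002, 0.002, 0.01], 0],
    [[-0.002, 0.002, 0.012], 0],
    [[-0.001, 0.001, 0.01], 0],
    [[-0.001, 0, 0.005], 0],
    [[0, 0, 0.002], 0],
    [[0, 0, 0], 0],
  ],
)

```text
time: 29.85
tool_pos: [0.5156, -0.3063, 0.061]
tool_rot: [3.127, -0.089, 2.834]
contact_force: [0.7, -0.7, -0.1]
opening: 0.0445
```

Run:
```python
from h import *
til()
plan((.5132,-.3072,.045),162.4,4)
save('wrist','wr19',None,1.25)
```

```text
q [-0.6551  0.69    1.4224 -0.0181  1.1175 -1.9092] sum-pi 0.0884
at [ 0.5156 -0.3063  0.061 ] yaw 162.39 F [ 0.7 -0.7 -0.1] open 0.0445 t 29.85
tz [-0.0798  0.0408 -0.996 ]
n 4 d [-0.0024 -0.0009 -0.016 ]
[[[0.0001, -0.0005, 0.004], -0.0], [[0.0001, -0.0005, 0.004], -0.0], [[0.0001, -0.0005, 0.004], -0.0], [[0.0001, -0.0005, 0.004], -0.0]]
```

```bash
cat >> h.py <<'E'
O=np.array([.515,-.3015]);_a=np.radians(-17.6);M=np.array([[np.cos(_a),np.sin(_a)],[-np.sin(_a),np.cos(_a)]])
def tf(w): return ((M@(np.atleast_2d(w)[:,:2]-O).T).T).round(4)
def wt(x,y): return O+M.T@np.array([x,y])
E
python3 - <<'E'
from h import *
g=lambda p,z: tf(px2w('wrist',(np.array(p)+.5)/1.25-.5,z))
print('C',g([(442,225),(509,225)],.0375)); print('A',g([(354,252),(457,252)],.069)); print('rim front outer R',g([(268,139)],.078),'inner front L/R tray',g([(303,165),(540,160)],.063))
s=monitor.observe(); print(tf(s['tool_pos']))
E
```

```text
C [[-0.0375  0.0141]
 [-0.0374  0.0481]]
A [[-0.0304 -0.0268]
 [-0.0302  0.0171]]
rim front outer R [[-0.0758 -0.0567]] inner front L/R tray [[-0.0666 -0.0478]
 [-0.0686  0.0522]]
[[ 0.0021 -0.0044]]
```

Emit:
carry_out(
  targets=[
    [[0, -0.001, 0.006], 0],
    [[0, -0.001, 0.005], 0],
    [[0, 0, 0.004], 0],
    [[0, 0, 0], 0],
    [[0, 0, 0], 0],
  ],
)

```text
time: 30.52
tool_pos: [0.5143, -0.3092, 0.0469]
tool_rot: [3.129, -0.085, 2.834]
contact_force: [0.1, -0.2, -0.2]
opening: 0.0446
```

Emit:
carry_out(
  targets=[
    [[0, 0, 0], 0],
    [[0, 0, 0], 0],
    [[0, 0, 0], 0],
    [[0, 0, 0], 0],
  ],
  fingers=0.47,
)

```text
time: 31.02
tool_pos: [0.5146, -0.3081, 0.0469]
tool_rot: [3.128, -0.085, 2.834]
contact_force: [0.3, -0.2, 0.2]
opening: 0.0488
```

Run:
```python
from h import *
s=monitor.observe(); print(tf(s['tool_pos']))
save('wrist','wr20',None,1.25)
```

```text
[[ 0.0016 -0.0064]]
```

Emit:
carry_out(
  targets=[
    [[0, 0, -0.01], 0],
    [[0, 0, -0.025], 0],
    [[0, 0, -0.04], 0],
    [[0, 0, -0.05], 0],
    [[0, 0, -0.05], 0],
    [[0, 0, -0.04], 0],
    [[0, 0, -0.02], 0],
    [[0, 0, 0], 0],
  ],
)

```text
time: 32.08
tool_pos: [0.5325, -0.3186, 0.2931]
tool_rot: [3.13, -0.083, 2.833]
contact_force: [0.7, -0.3, -0.5]
opening: 0.0487
```

Run:
```python
from h import *
til()
save('wrist','wr21',(200,80,500,320),2.6)
plan((.6275,.262,.28),75,16)
save('top','tp21',None,1.25)
```

```text
q [-0.6537  0.5455  1.0227 -0.0174  1.655  -1.916 ] sum-pi 0.0816
at [ 0.5321 -0.3183  0.292 ] yaw 162.31 F [-0.3 -1.1 -0.8] open 0.0487 t 32.12
tz [-0.0768  0.037  -0.9964]
n 16 d [ 0.0954  0.5803 -0.012 ]
[[[0.0053, 0.0364, 0.0016], 0.0952], [[0.0087, 0.0357, 0.0019], 0.0952], [[0.012, 0.0347, 0.0022], 0.0952], [[0.0153, 0.0334, 0.0024], 0.0952], [[0.0184, 0.0317, 0.0027], 0.0952], [[0.0213, 0.0298, 0.0029], 0.0952], [[0.024, 0.0277, 0.0031], 0.0952], [[0.0265, 0.0252, 0.0033], 0.0952], [[0.0288, 0.0226, 0.0035], 0.0952], [[0.0308, 0.0197, 0.0036], 0.0952], [[0.0325, 0.0167, 0.0037], 0.0952], [[0.034, 0.0135, 0.0038], 0.0952], [[0.0351, 0.0102, 0.0039], 0.0952], [[0.0359, 0.0068, 0.0039], 0.0952], [[0.0364, 0.0033, 0.0039], 0.0952], [[0.0366, -0.0002, 0.0039], 0.0952]]
```

Run:
```python
from h import *
plan((.56,.011,.27),71,12)
```

```text
at [ 0.5318 -0.3181  0.2907] yaw 162.31 F [-0.3  0.3 -0.6] open 0.0486 t 32.17
tz [-0.0787  0.0386 -0.9962]
n 12 d [ 0.0282  0.3291 -0.0207]
[[[0.0059, 0.0268, 0.0026], 0.1328], [[0.0094, 0.0258, 0.0029], 0.1328], [[0.0127, 0.0243, 0.0032], 0.1328], [[0.0158, 0.0223, 0.0034], 0.1328], [[0.0186, 0.02, 0.0036], 0.1328], [[0.0211, 0.0173, 0.0038], 0.1328], [[0.0232, 0.0144, 0.0039], 0.1328], [[0.0249, 0.0111, 0.004], 0.1328], [[0.0262, 0.0077, 0.0041], 0.1328], [[0.027, 0.0041, 0.0041], 0.1328], [[0.0273, 0.0005, 0.0041], 0.1328], [[0.0271, -0.0032, 0.004], 0.1328]]
```

Emit:
carry_out(
  targets=[
    [[0.006, 0.027, 0.003], 0.133],
    [[0.009, 0.026, 0.003], 0.133],
    [[0.013, 0.024, 0.003], 0.133],
    [[0.016, 0.022, 0.003], 0.133],
    [[0.019, 0.02, 0.004], 0.133],
    [[0.021, 0.017, 0.004], 0.133],
    [[0.023, 0.014, 0.004], 0.133],
    [[0.025, 0.011, 0.004], 0.133],
    [[0.026, 0.008, 0.004], 0.133],
    [[0.027, 0.004, 0.004], 0.133],
  ],
  fingers=0.35,
)

```text
time: 33.42
tool_pos: [0.5511, -0.0365, 0.2462]
tool_rot: [-3.029, -0.038, 1.452]
contact_force: [-0.6, 0.9, -0.0]
opening: 0.0597
```

Run:
```python
from h import *
til()
plan((.56,.011,.27),71,3)
```

```text
q [-0.2201  0.4466  1.3143  0.0263  1.4968 -0.1065] sum-pi 0.1162
at [ 0.5511 -0.0365  0.2462] yaw 83.17 F [-0.6  0.9 -0. ] open 0.0597 t 33.42
tz [-0.1073  0.0509 -0.9929]
n 3 d [0.0089 0.0475 0.0238]
[[[0.0164, 0.0002, -0.0074], 0.0708], [[0.0164, -0.0009, -0.0073], 0.0708], [[0.0163, -0.002, -0.0071], 0.0708]]
```

Run:
```python
s=open('h.py').read()
s=s.replace("Rt=R.from_rotvec([0,0,dy*i/n]).as_matrix()@Rm","Rt=Rm@R.from_rotvec([0,0,-dy*i/n]).as_matrix()")
open('h.py','w').write(s)
```

Emit:
carry_out(
  targets=[
    [[0, 0, -0.03], 0],
    [[0, 0, -0.03], 0],
    [[0, 0, 0], 0],
    [[0, 0, 0], 0],
  ],
)

```text
time: 33.92
tool_pos: [0.5547, -0.0366, 0.2996]
tool_rot: [-3.014, -0.039, 1.453]
contact_force: [-0.2, 1.4, -0.9]
opening: 0.0598
```

Run:
```python
from h import *
til()
plan((.56,.011,.27),71,3)
```

```text
q [-0.2188  0.4373  1.1867  0.0262  1.6484 -0.1027] sum-pi 0.1309
at [ 0.5547 -0.0366  0.2996] yaw 83.23 F [-0.2  1.4 -0.9] open 0.0598 t 33.92
tz [-0.1217  0.0538 -0.9911]
n 3 d [ 0.0053  0.0476 -0.0296]
[[[0.0155, 0.0012, 0.0104], 0.0711], [[0.0156, 0.0001, 0.0104], 0.0711], [[0.0156, -0.001, 0.0104], 0.0711]]
```

Emit:
carry_out(
  targets=[
    [[0, 0, 0.03], 0],
    [[0, 0, 0.03], 0],
    [[0, 0, 0], 0],
    [[0, 0, 0], 0],
  ],
)

```text
time: 34.42
tool_pos: [0.5451, -0.0334, 0.2347]
tool_rot: [-3.007, -0.04, 1.451]
contact_force: [-0.3, 0.0, 0.7]
opening: 0.0598
```

Run:
```python
from h import *
til()
```

```text
q [-0.2171  0.4556  1.334   0.0264  1.4898 -0.1042] sum-pi 0.1379
```

Emit:
carry_out(
  targets=[
    [[0, 0, -0.005], 0],
    [[0, 0, -0.005], 0],
    [[0, 0, -0.005], 0],
    [[0, 0, -0.005], 0],
    [[0, 0, -0.005], 0],
    [[0, 0, -0.005], 0],
    [[0, 0, -0.005], 0],
    [[0, 0, -0.005], 0],
    [[0, 0, -0.005], 0],
    [[0, 0, -0.005], 0],
  ],
)

```text
time: 35.67
tool_pos: [0.553, -0.0367, 0.2903]
tool_rot: [-3.012, -0.039, 1.451]
contact_force: [-0.4, -1.0, 0.0]
opening: 0.0596
```

Run:
```python
from h import *
til()
```

```text
q [-0.2196  0.4387  1.2095  0.026   1.6265 -0.103 ] sum-pi 0.1331
```

Emit:
carry_out(
  targets=[
    [[0, 0, 0.03], 0],
    [[0, 0, 0.03], 0],
    [[0, 0, 0], 0],
    [[0, 0, 0], 0],
  ],
)

```text
time: 36.17
tool_pos: [0.5468, -0.0337, 0.2322]
tool_rot: [-3.016, -0.039, 1.451]
contact_force: [0.3, 0.5, -0.4]
opening: 0.0595
```

Run:
```python
from h import *
til(); plan((.56,.011,.27),71,3)
```

```text
q [-0.217   0.455   1.3408  0.0265  1.4746 -0.1044] sum-pi 0.1288
at [ 0.5468 -0.0337  0.2322] yaw 83.16 F [ 0.3  0.5 -0.4] open 0.0595 t 36.17
tz [-0.1197  0.0534 -0.9914]
n 3 d [0.0132 0.0447 0.0378]
[[[0.0158, 0.0011, -0.0122], 0.0708], [[0.0158, -0.0001, -0.0122], 0.0708], [[0.0158, -0.0012, -0.0122], 0.0708]]
```

Emit:
carry_out(
  targets=[
    [[0, 0.008, 0], 0],
    [[0, 0.008, 0], 0],
    [[0, 0.008, 0], 0],
    [[0, 0.008, 0], 0],
    [[0, 0.008, 0], 0],
    [[0, 0.008, 0], 0],
    [[0, 0.008, 0], 0],
    [[0, 0, 0], 0],
  ],
)

```text
time: 37.17
tool_pos: [0.6079, -0.041, 0.2271]
tool_rot: [-3.02, -0.039, 1.451]
contact_force: [-0.0, 0.3, 0.5]
opening: 0.0594
```

Run:
```python
from h import *
til()
```

```text
q [-0.2076  0.5743  1.1536  0.0276  1.5378 -0.0933] sum-pi 0.1241
```

Emit:
carry_out(
  targets=[
    [[0, -0.008, 0], 0],
    [[0, -0.008, 0], 0],
    [[0, -0.008, 0], 0],
    [[0, -0.008, 0], 0],
    [[0, -0.008, 0], 0],
    [[0, -0.008, 0], 0],
    [[0, -0.008, 0], 0],
    [[0, 0, 0], 0],
  ],
)

```text
time: 38.17
tool_pos: [0.5476, -0.034, 0.2354]
tool_rot: [-3.021, -0.039, 1.452]
contact_force: [0.3, 0.8, 0.1]
opening: 0.0594
```

Run:
```python
from h import *
til()
```

```text
q [-0.2172  0.4513  1.3376  0.0264  1.4766 -0.1044] sum-pi 0.1239
```

Emit:
carry_out(
  targets=[
    [[0.02, 0, 0], 0],
    [[0.02, 0, 0], 0],
    [[0.01, 0, 0], 0],
    [[0, 0, 0], 0],
  ],
)

```text
time: 38.67
tool_pos: [0.5544, 0.0203, 0.2371]
tool_rot: [-3.021, -0.039, 1.453]
contact_force: [0.3, 0.0, 0.5]
opening: 0.0597
```

Run:
```python
from h import *
til();plan((.56,.011,.27),71,3)
```

```text
q [-0.1236  0.4589  1.3203  0.0383  1.4832 -0.0138] sum-pi 0.1209
at [0.5544 0.0203 0.2371] yaw 83.25 F [0.3 0.  0.5] open 0.0597 t 38.67
tz [-0.1148  0.0527 -0.992 ]
n 3 d [ 0.0056 -0.0093  0.0329]
[[[-0.0024, 0.0009, -0.0112], 0.0713], [[-0.0024, 0.001, -0.0112], 0.0713], [[-0.0023, 0.0012, -0.0112], 0.0713]]
```

Emit:
carry_out(
  targets=[
    [[0, 0, 0], 0.1],
    [[0, 0, 0], 0.1],
    [[0, 0, 0], 0.02],
    [[0, 0, 0], 0],
  ],
)

```text
time: 39.17
tool_pos: [0.5546, 0.0201, 0.2367]
tool_rot: [-3.015, -0.01, 1.231]
contact_force: [0.7, 0.4, -0.2]
opening: 0.0601
```

Run:
```python
from h import *
til();plan((.56,.011,.27),71,3)
```

```text
q [-0.1234  0.4599  1.32    0.0374  1.4831  0.2104] sum-pi 0.1214
at [0.5546 0.0201 0.2367] yaw 70.52 F [ 0.7  0.4 -0.2] open 0.0601 t 39.17
tz [-0.1155  0.0518 -0.992 ]
n 3 d [ 0.0054 -0.0091  0.0333]
[[[-0.0022, 0.0013, -0.0114], -0.0028], [[-0.0022, 0.0013, -0.0114], -0.0028], [[-0.0022, 0.0013, -0.0114], -0.0028]]
```

Emit:
carry_out(
  targets=[
    [[0.014, -0.04, 0], 0],
    [[0.014, -0.04, 0], 0],
    [[0, 0, 0], 0],
    [[0, 0, 0], 0],
  ],
)

```text
time: 39.67
tool_pos: [0.488, 0.0731, 0.2469]
tool_rot: [-3.016, -0.011, 1.235]
contact_force: [-0.8, -0.3, 0.0]
opening: 0.0597
```

Run:
```python
from h import *
til();plan((.56,.011,.27),71,3)
```

```text
q [-0.0377  0.3335  1.4867  0.0477  1.4389  0.2886] sum-pi 0.1175
at [0.488  0.0731 0.2469] yaw 70.75 F [-0.8 -0.3  0. ] open 0.0597 t 39.67
tz [-0.115   0.0516 -0.992 ]
n 3 d [ 0.072  -0.0621  0.0231]
[[[-0.0116, 0.0283, -0.0115], -0.0014], [[-0.0116, 0.0283, -0.0115], -0.0014], [[-0.0116, 0.0282, -0.0115], -0.0014]]
```

Emit:
carry_out(
  targets=[
    [[-0.014, 0.04, 0], 0],
    [[-0.014, 0.04, 0], 0],
    [[0, 0, 0], 0],
    [[0, 0, 0], 0],
  ],
)

```text
time: 40.17
tool_pos: [0.5572, 0.0172, 0.2353]
tool_rot: [-3.016, -0.011, 1.235]
contact_force: [-0.8, 0.3, -0.6]
opening: 0.0595
```

Run:
```python
from h import *
til();plan((.56,.011,.27),71,3)
```

```text
q [-0.1278  0.4656  1.3147  0.0369  1.4825  0.2017] sum-pi 0.1212
at [0.5572 0.0172 0.2353] yaw 70.77 F [-0.8  0.3 -0.6] open 0.0595 t 40.17
tz [-0.1151  0.0519 -0.992 ]
n 3 d [ 0.0028 -0.0062  0.0347]
[[[-0.0015, 0.0001, -0.0117], -0.0014], [[-0.0015, 0.0001, -0.0117], -0.0014], [[-0.0015, 0.0001, -0.0117], -0.0014]]
```

Emit:
carry_out(
  targets=[
    [[0, 0, -0.008], 0],
    [[0, 0, -0.008], 0],
    [[0, 0, -0.008], 0],
    [[0, 0, -0.008], 0],
    [[0, 0, -0.008], 0],
    [[0, 0, -0.008], 0],
    [[0, 0, -0.008], 0],
    [[0, 0, -0.008], 0],
    [[0, 0, -0.008], 0],
    [[0, 0, -0.008], 0],
  ],
)

```text
time: 41.42
tool_pos: [0.5659, 0.0143, 0.3216]
tool_rot: [-3.017, -0.012, 1.237]
contact_force: [0.2, 0.6, -0.0]
opening: 0.0599
```

Run:
```python
from h import *
til()
```

```text
q [-0.1307  0.4433  1.1181  0.0367  1.6998  0.2045] sum-pi 0.1197
```

Emit:
carry_out(
  targets=[
    [[0, 0, 0.05], 0],
    [[0, 0, 0.04], 0],
    [[0, 0, 0], 0],
    [[0, 0, 0], 0],
  ],
)

```text
time: 41.92
tool_pos: [0.5577, 0.0186, 0.2343]
tool_rot: [-3.023, -0.013, 1.237]
contact_force: [0.1, -1.1, 0.1]
opening: 0.06
```

Run:
```python
from h import *
til();plan((.56,.011,.27),71,3)
```

```text
q [-0.1253  0.4622  1.3219  0.0373  1.4706  0.2016] sum-pi 0.1132
at [0.5577 0.0186 0.2343] yaw 70.89 F [ 0.1 -1.1  0.1] open 0.06 t 41.92
tz [-0.1072  0.0509 -0.9929]
n 3 d [ 0.0023 -0.0076  0.0357]
[[[-0.002, 0.0001, -0.012], -0.0007], [[-0.002, 0.0001, -0.012], -0.0007], [[-0.002, 0.0001, -0.012], -0.0007]]
```

Emit:
carry_out(
  targets=[
    [[0, 0, -0.008], 0],
    [[0, 0, -0.015], 0],
    [[0, 0, -0.015], 0],
    [[0, 0, -0.015], 0],
    [[0, 0, -0.015], 0],
    [[0, 0, -0.015], 0],
    [[0, 0, -0.015], 0],
    [[0, 0, -0.01], 0],
    [[0, 0, -0.005], 0],
    [[0, 0, 0], 0],
  ],
)

```text
time: 43.18
tool_pos: [0.5738, 0.0116, 0.3681]
tool_rot: [-3.049, -0.018, 1.237]
contact_force: [-0.0, 0.8, 0.5]
opening: 0.0597
```

Run:
```python
from h import *
til()
```

```text
q [-0.1336  0.433   1.0098  0.0372  1.7859  0.2057] sum-pi 0.0871
```

Emit:
carry_out(
  targets=[
    [[0, 0, 0.062], 0],
    [[0, 0, 0.062], 0],
    [[0, 0, 0], 0],
    [[0, 0, 0], 0],
  ],
)

```text
time: 43.68
tool_pos: [0.5645, 0.0174, 0.2439]
tool_rot: [-3.052, -0.019, 1.237]
contact_force: [0.3, 1.0, 0.9]
opening: 0.06
```

Run:
```python
from h import *
til();plan((.56,.011,.27),71,3)
```

```text
q [-0.1259  0.4508  1.3115  0.0372  1.4628  0.2016] sum-pi 0.0835
at [0.5645 0.0174 0.2439] yaw 70.87 F [0.3 1.  0.9] open 0.06 t 43.67
tz [-0.078   0.0471 -0.9958]
n 3 d [-0.0045 -0.0064  0.0261]
[[[-0.0024, -0.0015, -0.0087], -0.0008], [[-0.0023, -0.0015, -0.0087], -0.0008], [[-0.0023, -0.0015, -0.0087], -0.0008]]
```

Emit:
carry_out(
  targets=[
    [[0, 0, -0.008], 0],
    [[0, 0, -0.015], 0],
    [[0, 0, -0.015], 0],
    [[0, 0, -0.015], 0],
    [[0, 0, -0.015], 0],
    [[0, 0, -0.015], 0],
    [[0, 0, -0.015], 0],
    [[0, 0, -0.01], 0],
    [[0, 0, -0.005], 0],
    [[0, 0, 0], 0],
  ],
)

```text
time: 44.92
tool_pos: [0.5797, 0.0104, 0.3861]
tool_rot: [-3.093, -0.028, 1.237]
contact_force: [-0.6, 0.1, -0.3]
opening: 0.0597
```

Run:
```python
from h import *
til()
```

```text
q [-0.1345  0.4156  0.9871  0.0373  1.7805  0.2056] sum-pi 0.0416
```

Emit:
carry_out(
  targets=[
    [[0, 0, 0.062], 0],
    [[0, 0, 0.062], 0],
    [[0, 0, 0], 0],
    [[0, 0, 0], 0],
  ],
)

```text
time: 45.42
tool_pos: [0.5762, 0.0154, 0.2618]
tool_rot: [-3.097, -0.028, 1.237]
contact_force: [0.9, -0.4, 0.6]
opening: 0.0595
```

Emit:
carry_out(
  targets=[
    [[0, 0, -0.008], 0],
    [[0, 0, -0.015], 0],
    [[0, 0, -0.015], 0],
    [[0, 0, -0.015], 0],
    [[0, 0, -0.015], 0],
    [[0, 0, -0.015], 0],
    [[0, 0, -0.015], 0],
    [[0, 0, -0.01], 0],
    [[0, 0, -0.005], 0],
    [[0, 0, 0], 0],
  ],
)

```text
time: 46.68
tool_pos: [0.585, 0.0092, 0.4049]
tool_rot: [-3.138, -0.037, 1.238]
contact_force: [-0.4, 0.5, -0.4]
opening: 0.06
```

Run:
```python
from h import *
til();plan((.56,.011,.27),71,3)
```

```text
q [-0.1353  0.3978  0.9642  0.0374  1.7752  0.2055] sum-pi -0.0043
at [0.585  0.0092 0.4049] yaw 70.91 F [-0.4  0.5 -0.4] open 0.06 t 46.67
tz [ 0.009   0.0357 -0.9993]
n 3 d [-0.025   0.0018 -0.1349]
[[[-0.0038, -0.0079, 0.0449], -0.0005], [[-0.0038, -0.0079, 0.0449], -0.0005], [[-0.0038, -0.0079, 0.0449], -0.0005]]
```

```bash
python3 - <<'E'
from h import *
save('wrist','wr22',None,1.25)
save('top','tp22',None,1.25)
E
cat >> h.py <<'E'
def blk(p,z,sc=1.25,off=(0,0)):
    w=px2w('wrist',(np.array(p)+.5)/sc-.5+np.array(off),z)[:,:2]; c=w.mean(0); l=(w[1]-w[2]+w[0]-w[3])/2; s=(w[1]-w[0]+w[2]-w[3])/2
    print(c.round(4),np.linalg.norm(l).round(4),np.degrees(np.arctan2(l[1],l[0])).round(1),np.linalg.norm(s).round(4),np.degrees(np.arctan2(s[1],s[0])).round(1))
E
python3 - <<'E'
from h import *
blk([(430,175),(455,177),(454,213),(429,210)],.03)
plan((.633,.011,.18),71)
E
```

```text
[0.6361 0.0076] 0.05 70.8 0.0357 -24.7
at [0.5848 0.0093 0.4039] yaw 70.91 F [-0.3 -0.7 -0.6] open 0.0598 t 46.77
tz [ 0.0073  0.036  -0.9993]
n 4 d [ 0.0482  0.0017 -0.2239]
[[[0.0023, 0.0115, 0.056], -0.0004], [[0.0023, 0.0115, 0.056], -0.0004], [[0.0023, 0.0115, 0.056], -0.0004], [[0.0023, 0.0115, 0.056], -0.0004]]
```

Emit:
carry_out(
  targets=[
    [[0.001, 0.006, 0.03], 0],
    [[0.001, 0.007, 0.04], 0],
    [[0.001, 0.007, 0.04], 0],
    [[0.001, 0.007, 0.04], 0],
    [[0.001, 0.007, 0.03], 0],
    [[0.001, 0.006, 0.02], 0],
    [[0, 0.004, 0.01], 0],
    [[0, 0, 0], 0],
    [[0, 0, 0], 0],
  ],
)

```text
time: 47.9
tool_pos: [0.6288, 0.0085, 0.1836]
tool_rot: [-3.13, -0.035, 1.238]
contact_force: [0.4, 0.1, 0.1]
opening: 0.0594
```

Run:
```python
from h import *
til();plan((.635,.009,.1),70.5,5)
save('wrist','wr23',None,1.25)
```

```text
q [-0.1269  0.5667  1.2809  0.0379  1.2989  0.1959] sum-pi 0.0049
at [0.6288 0.0085 0.1836] yaw 70.91 F [0.4 0.1 0.1] open 0.0594 t 47.9
tz [-0.      0.0368 -0.9993]
n 5 d [ 0.0062  0.0005 -0.0836]
[[[-0.0001, 0.0013, 0.0167], 0.0014], [[-0.0001, 0.0013, 0.0167], 0.0014], [[-0.0001, 0.0013, 0.0167], 0.0014], [[-0.0001, 0.0013, 0.0167], 0.0014], [[-0.0001, 0.0013, 0.0167], 0.0014]]
```

Run:
```python
from h import *
blk([(400,208),(434,208),(432,265),(400,263)],.03)
print(px2w('wrist',(np.array([(250,40),(340,240)])+.5)/1.25-.5,.025))
print(px2w('top',np.array([(380,206),(300,206)])/1.25,.025))
```

```text
[0.6356 0.0081] 0.0492 70.4 0.0283 -20.7
[[0.56340306 0.19552812 0.025     ]
 [0.57095808 0.02575235 0.025     ]]
[[0.55715207 0.01708436 0.025     ]
 [0.55965775 0.16915175 0.025     ]]
```

Emit:
carry_out(
  targets=[
    [[0, 0.001, 0.01], 0.004],
    [[0, 0.002, 0.02], 0.004],
    [[0, 0.002, 0.025], 0.004],
    [[0, 0.002, 0.025], 0],
    [[0, 0.001, 0.02], 0],
    [[0, 0, 0.012], 0],
    [[0, 0, 0.006], 0],
    [[0, 0, 0.002], 0],
    [[0, 0, 0], 0],
  ],
)

```text
time: 49.08
tool_pos: [0.639, 0.0101, 0.0631]
tool_rot: [-3.138, -0.037, 1.225]
contact_force: [-0.1, -0.4, -1.1]
opening: 0.0597
```

Run:
```python
from h import *
til();plan((.6355,.0083,.014),70.2,3)
save('wrist','wr24',None,1.25)
```

```text
q [-0.1223  0.6987  1.3939  0.0422  1.0447  0.2027] sum-pi -0.0043
at [0.639  0.0101 0.0631] yaw 70.16 F [-0.1 -0.4 -1.1] open 0.0597 t 49.08
tz [ 0.0091  0.0356 -0.9993]
n 3 d [-0.0035 -0.0018 -0.0491]
[[[-0.0016, -0.0008, 0.0163], -0.0002], [[-0.0016, -0.0008, 0.0163], -0.0002], [[-0.0016, -0.0008, 0.0163], -0.0002]]
```

Emit:
carry_out(
  targets=[
    [[-0.002, -0.001, 0.01], 0],
    [[-0.001, -0.001, 0.012], 0],
    [[-0.001, 0, 0.01], 0],
    [[0, 0, 0.007], 0],
    [[0, 0, 0.003], 0],
    [[0, 0, 0.001], 0],
    [[0, 0, 0], 0],
  ],
)

```text
time: 50.0
tool_pos: [0.6363, 0.0084, 0.0175]
tool_rot: [-3.139, -0.037, 1.224]
contact_force: [0.2, -0.2, -0.1]
opening: 0.0597
```

Emit:
carry_out(
  targets=[
    [[0, 0, 0.002], 0],
    [[0, 0, 0], 0],
    [[0, 0, 0], 0],
    [[0, 0, 0], 0],
    [[0, 0, 0], 0],
    [[0, 0, 0], 0],
    [[0, 0, 0], 0],
  ],
  fingers=1,
  grip_force=30,
)

```text
time: 50.88
tool_pos: [0.6368, 0.0084, 0.0162]
tool_rot: [-3.14, -0.037, 1.225]
contact_force: [0.0, 0.4, -0.8]
opening: 0.0298
```

Emit:
carry_out(
  targets=[
    [[0, 0, -0.012], 0],
    [[0, 0, -0.025], 0],
    [[0, -0.004, -0.035], 0],
    [[0, -0.01, -0.04], 0],
    [[0, -0.012, -0.04], 0],
    [[0, -0.012, -0.04], 0],
    [[0, -0.012, -0.035], 0],
    [[0, -0.01, -0.025], 0],
    [[0, -0.006, -0.012], 0],
    [[0, 0, 0], 0],
  ],
)

```text
time: 52.12
tool_pos: [0.5692, 0.0216, 0.2958]
tool_rot: [3.136, -0.039, 1.224]
contact_force: [0.1, -0.2, -0.5]
opening: 0.0297
```

Run:
```python
from h import *
til(); p=wt(.027,-.008); print(p); plan((p[0]-.01,p[1],.29),162.4,14)
```

```text
q [-0.1171  0.3728  1.2885  0.0365  1.466   0.2257] sum-pi -0.0142
[ 0.53831719 -0.31728951]
at [0.5692 0.0216 0.2958] yaw 70.16 F [ 0.1 -0.2 -0.5] open 0.0297 t 52.12
tz [ 0.0184  0.0344 -0.9992]
n 14 d [-0.0409 -0.3389 -0.0058]
[[[-0.0238, 0.0055, -0.0005], -0.115], [[-0.0242, 0.0027, -0.0005], -0.115], [[-0.0244, -0.0001, -0.0005], -0.115], [[-0.0242, -0.0029, -0.0005], -0.115], [[-0.0237, -0.0056, -0.0005], -0.115], [[-0.0229, -0.0083, -0.0005], -0.115], [[-0.0218, -0.0109, -0.0005], -0.115], [[-0.0204, -0.0133, -0.0005], -0.115], [[-0.0187, -0.0156, -0.0005], -0.115], [[-0.0168, -0.0176, -0.0005], -0.115], [[-0.0147, -0.0194, -0.0005], -0.115], [[-0.0124, -0.021, -0.0005], -0.115], [[-0.0099, -0.0223, -0.0005], -0.115], [[-0.0073, -0.0233, -0.0005], -0.115]]
```

Emit:
carry_out(
  targets=[
    [[-0.015, 0.003, 0], -0.07],
    [[-0.024, 0.003, 0], -0.115],
    [[-0.024, 0, 0], -0.115],
    [[-0.024, -0.003, 0], -0.115],
    [[-0.024, -0.006, 0], -0.115],
    [[-0.023, -0.008, 0], -0.115],
    [[-0.022, -0.011, 0], -0.115],
    [[-0.02, -0.013, 0], -0.115],
    [[-0.019, -0.016, 0], -0.115],
    [[-0.017, -0.018, 0], -0.115],
  ],
)

```text
time: 53.38
tool_pos: [0.5317, -0.2163, 0.271]
tool_rot: [3.114, -0.033, 2.368]
contact_force: [0.5, -0.7, 0.5]
opening: 0.0296
```

Run:
```python
from h import *
til(); plan((.528,-.3173,.29),162.4,5)
```

```text
q [-0.5392  0.4181  1.2864  0.0349  1.4629 -1.3399] sum-pi 0.0258
at [ 0.5317 -0.2163  0.271 ] yaw 135.66 F [ 0.5 -0.7  0.5] open 0.0296 t 53.38
tz [-0.0043  0.043  -0.9991]
n 5 d [-0.0037 -0.101   0.019 ]
[[[-0.0135, -0.0148, -0.0047], -0.0933], [[-0.012, -0.016, -0.0047], -0.0933], [[-0.0105, -0.0171, -0.0047], -0.0933], [[-0.0088, -0.018, -0.0047], -0.0933], [[-0.0071, -0.0187, -0.0047], -0.0933]]
```

Emit:
carry_out(
  targets=[
    [[-0.013, -0.015, -0.007], -0.093],
    [[-0.012, -0.016, -0.007], -0.093],
    [[-0.01, -0.017, -0.007], -0.093],
    [[-0.009, -0.018, -0.006], -0.093],
    [[-0.005, -0.013, -0.004], -0.093],
    [[0, 0, 0], 0],
    [[0, 0, 0], 0],
  ],
)

```text
time: 54.25
tool_pos: [0.526, -0.3156, 0.2858]
tool_rot: [3.095, -0.035, 2.843]
contact_force: [0.1, 0.5, 0.1]
opening: 0.0296
```

Run:
```python
from h import *
til(); s=monitor.observe(); print(tf(s['tool_pos'])); p=wt(.027,-.008); plan((p[0],p[1],.11),162.4,7)
```

```text
q [-0.6809  0.5072  1.1047  0.0298  1.5797 -1.9526] sum-pi 0.0499
[[ 0.0147 -0.0101]]
at [ 0.526  -0.3156  0.2858] yaw 162.88 F [0.1 0.5 0.1] open 0.0296 t 54.25
tz [-0.02    0.0546 -0.9983]
n 7 d [ 0.0123 -0.0017 -0.1758]
[[[-0.0026, -0.0009, 0.025], 0.0012], [[-0.0026, -0.0009, 0.025], 0.0012], [[-0.0026, -0.0009, 0.025], 0.0012], [[-0.0026, -0.0009, 0.025], 0.0012], [[-0.0026, -0.0009, 0.025], 0.0012], [[-0.0026, -0.0009, 0.025], 0.0012], [[-0.0026, -0.0009, 0.025], 0.0012]]
```

Emit:
carry_out(
  targets=[
    [[-0.001, -0.001, 0.012], 0],
    [[-0.003, -0.001, 0.025], 0],
    [[-0.003, -0.001, 0.03], 0],
    [[-0.003, -0.001, 0.03], 0],
    [[-0.003, -0.001, 0.03], 0],
    [[-0.003, -0.001, 0.02], 0.005],
    [[-0.002, 0, 0.01], 0.005],
    [[0, 0, 0], 0],
    [[0, 0, 0], 0],
  ],
)

```text
time: 55.38
tool_pos: [0.5379, -0.3119, 0.1183]
tool_rot: [3.094, -0.04, 2.831]
contact_force: [-0.2, -0.6, -0.4]
opening: 0.0298
```

Run:
```python
from h import *
til(); s=monitor.observe(); print(tf(s['tool_pos'])); p=wt(.027,-.008); plan((p[0],p[1],.063),162.4,5)
save('wrist','wr25',None,1.25)
```

```text
q [-0.6646  0.6412  1.3361  0.0329  1.2188 -1.9363] sum-pi 0.0545
[[ 0.025 -0.003]]
at [ 0.5379 -0.3119  0.1183] yaw 162.22 F [-0.2 -0.6 -0.4] open 0.0298 t 55.38
tz [-0.0236  0.0578 -0.998 ]
n 5 d [ 0.0004 -0.0054 -0.0553]
[[[-0.0008, -0.0015, 0.011], -0.0006], [[-0.0008, -0.0015, 0.011], -0.0006], [[-0.0008, -0.0015, 0.011], -0.0006], [[-0.0008, -0.0015, 0.011], -0.0006], [[-0.0008, -0.0015, 0.011], -0.0006]]
```

Emit:
carry_out(
  targets=[
    [[-0.001, -0.002, 0.01], 0],
    [[-0.001, -0.002, 0.014], 0],
    [[-0.001, -0.002, 0.012], 0],
    [[0, -0.001, 0.008], 0],
    [[0, 0, 0.003], 0],
    [[0, 0, 0], 0],
  ],
)

```text
time: 56.18
tool_pos: [0.5376, -0.3175, 0.0683]
tool_rot: [3.094, -0.039, 2.831]
contact_force: [-0.3, 0.6, -0.5]
opening: 0.0297
```

Run:
```python
from h import *
til(); s=monitor.observe(); print(tf(s['tool_pos'])); p=wt(.027,-.008); plan((p[0],p[1],.060),162.4,5)
```

```text
q [-0.6719  0.6992  1.3774  0.034   1.1185 -1.9466] sum-pi 0.0535
[[ 0.0264 -0.0085]]
at [ 0.5376 -0.3175  0.0683] yaw 162.19 F [-0.3  0.6 -0.5] open 0.0297 t 56.17
tz [-0.0226  0.0571 -0.9981]
n 5 d [ 0.0007  0.0002 -0.0083]
[[[-0.0002, 0.0, 0.0016], -0.0007], [[-0.0002, 0.0, 0.0016], -0.0007], [[-0.0002, 0.0, 0.0016], -0.0007], [[-0.0002, 0.0, 0.0016], -0.0007], [[-0.0002, 0.0, 0.0016], -0.0007]]
```

Lower 8 mm, release, then rise.

Emit:
carry_out(
  targets=[
    [[0, 0, 0.005], 0],
    [[0, 0, 0.002], 0],
    [[0, 0, 0], 0],
    [[0, 0, 0], 0],
  ],
)

```text
time: 56.68
tool_pos: [0.5379, -0.3173, 0.0617]
tool_rot: [3.095, -0.037, 2.831]
contact_force: [0.2, -0.3, -0.3]
opening: 0.0296
```

Emit:
carry_out(
  targets=[
    [[0, 0, 0], 0],
    [[0, 0, 0], 0],
    [[0, 0, 0], 0],
    [[0, 0, -0.008], 0],
    [[0, 0, -0.015], 0],
    [[0, 0, -0.02], 0],
    [[0, 0, -0.02], 0],
    [[0, 0, -0.02], 0],
    [[0, 0, 0], 0],
  ],
  fingers=0.6,
)

```text
time: 57.8
tool_pos: [0.5408, -0.3231, 0.153]
tool_rot: [3.097, -0.032, 2.831]
contact_force: [0.1, -0.5, 0.1]
opening: 0.0366
```

Run:
```python
from h import *
til(); save('wrist','wr26',None,1.25); save('top','tp26',None,1.25)
plan((.54,-.31,.3),162.4)
```

```text
q [-0.6756  0.6185  1.2756  0.0316  1.2934 -1.9442] sum-pi 0.046
at [ 0.5398 -0.3223  0.1506] yaw 162.2 F [-0.3 -0.3  0.7] open 0.0367 t 57.9
tz [-0.0201  0.055  -0.9983]
n 3 d [0.0002 0.0123 0.1494]
[[[0.003, 0.0062, -0.0495], -0.0012], [[0.003, 0.0062, -0.0495], -0.0012], [[0.003, 0.0062, -0.0495], -0.0012]]
```

Run:
```python
from h import *
g=lambda p,z: tf(px2w('wrist',(np.array(p)+.5)/1.25-.5,z))
P=[(387,220),(430,220),(430,291),(386,291)]
for z in (.0715,.06,.05): print(z,g(P,z).tolist())
print('A',g([(375,167),(434,167)],.0415),'C',g([(436,160),(483,160),(478,271)],.0375))
im=cv2.imread('pics/raw_wr26.png')[110:240,270:420]; cv2.imwrite('pics/z26.png',cv2.resize(im,None,fx=5,fy=5,interpolation=cv2.INTER_CUBIC))
```

```text
0.0715 [[-0.0017, -0.0207], [-0.0013, 0.0072], [0.0478, 0.0078], [0.0471, -0.0222]]
0.06 [[0.0004, -0.0207], [0.0008, 0.0085], [0.0522, 0.0092], [0.0515, -0.0223]]
0.05 [[0.0021, -0.0207], [0.0025, 0.0097], [0.056, 0.0103], [0.0553, -0.0224]]
A [[-0.034  -0.0285]
 [-0.0338  0.013 ]] C [[-0.0385  0.0149]
 [-0.0383  0.0487]
 [ 0.0452  0.0489]]
```

Emit:
carry_out(
  targets=[
    [[0, 0, -0.015], 0],
    [[0, 0, -0.02], 0],
    [[0, 0, -0.02], 0],
    [[0, 0, -0.02], 0],
    [[0, 0, -0.02], 0],
    [[0, 0, -0.02], 0],
    [[0, 0, -0.02], 0],
    [[0, 0, -0.01], 0],
    [[0, 0, 0], 0],
  ],
)

```text
time: 59.02
tool_pos: [0.5419, -0.3299, 0.3]
tool_rot: [3.093, -0.043, 2.831]
contact_force: [-0.1, 0.1, 0.5]
opening: 0.0365
```

Run:
```python
from h import *
til(); plan((.56,.25,.32),75,18)
```

```text
q [-0.6826  0.5536  0.9899  0.03    1.6557 -1.9402] sum-pi 0.0576
at [ 0.5419 -0.3299  0.3   ] yaw 162.21 F [-0.1  0.1  0.5] open 0.0365 t 59.02
tz [-0.0258  0.0595 -0.9979]
n 18 d [0.0181 0.5799 0.02  ]
[[[0.0089, 0.031, 0.0008], 0.0846], [[0.0115, 0.0301, 0.0008], 0.0846], [[0.014, 0.029, 0.0008], 0.0846], [[0.0164, 0.0277, 0.0008], 0.0846], [[0.0187, 0.0263, 0.0008], 0.0846], [[0.0209, 0.0246, 0.0008], 0.0846], [[0.0229, 0.0227, 0.0008], 0.0846], [[0.0247, 0.0207, 0.0008], 0.0846], [[0.0264, 0.0186, 0.0008], 0.0846], [[0.0278, 0.0163, 0.0008], 0.0846], [[0.0291, 0.0139, 0.0008], 0.0846], [[0.0302, 0.0114, 0.0008], 0.0846], [[0.031, 0.0088, 0.0008], 0.0846], [[0.0317, 0.0061, 0.0008], 0.0846], [[0.0321, 0.0034, 0.0008], 0.0846], [[0.0322, 0.0007, 0.0008], 0.0846], [[0.0322, -0.002, 0.0008], 0.0846], [[0.0319, -0.0047, 0.0008], 0.0846]]
```

Emit:
carry_out(
  targets=[
    [[0.004, 0.015, 0], 0.04],
    [[0.009, 0.031, -0.001], 0.085],
    [[0.012, 0.03, -0.001], 0.085],
    [[0.014, 0.029, -0.001], 0.085],
    [[0.016, 0.028, -0.001], 0.085],
    [[0.019, 0.026, -0.001], 0.085],
    [[0.021, 0.025, -0.001], 0.085],
    [[0.023, 0.023, -0.001], 0.085],
    [[0.025, 0.021, -0.001], 0.085],
    [[0.026, 0.019, -0.001], 0.085],
  ],
  fingers=0.35,
)

```text
time: 60.28
tool_pos: [0.5654, -0.0166, 0.3168]
tool_rot: [-3.129, -0.08, 1.993]
contact_force: [0.5, -0.3, 0.3]
opening: 0.0598
```

Run:
```python
from h import *
til(); plan((.56,.25,.32),75,8)
```

```text
q [-0.1981  0.4     1.194   0.0583  1.6042 -0.6207] sum-pi 0.0566
at [ 0.5654 -0.0166  0.3168] yaw 114.2 F [ 0.5 -0.3  0.3] open 0.0598 t 60.27
tz [-0.044   0.0683 -0.9967]
n 8 d [-0.0054  0.2666  0.0032]
[[[0.0306, 0.0131, 0.0019], 0.0855], [[0.0316, 0.0104, 0.0019], 0.0855], [[0.0324, 0.0077, 0.0019], 0.0855], [[0.0329, 0.0049, 0.0019], 0.0855], [[0.0332, 0.0021, 0.0019], 0.0855], [[0.0333, -0.0008, 0.0019], 0.0855], [[0.0331, -0.0036, 0.0019], 0.0855], [[0.0327, -0.0064, 0.0019], 0.0855]]
```

Emit:
carry_out(
  targets=[
    [[0.031, 0.013, 0.001], 0.085],
    [[0.032, 0.01, 0.001], 0.085],
    [[0.032, 0.008, 0.001], 0.085],
    [[0.033, 0.005, 0.001], 0.085],
    [[0.033, 0.002, 0.001], 0.085],
    [[0.033, 0, 0.001], 0.085],
    [[0.025, -0.003, 0], 0.085],
    [[0.015, -0.003, 0], 0.085],
    [[0, 0, 0], 0],
  ],
)

```text
time: 61.4
tool_pos: [0.5584, 0.2335, 0.3178]
tool_rot: [-3.064, -0.047, 1.292]
contact_force: [-0.5, 0.1, -0.3]
opening: 0.0596
```

Run:
```python
from h import *
til(); save('wrist','wr27',None,1.25); plan((.6265,.265,.2),75,8)
```

```text
q [0.2276 0.4731 1.0778 0.0791 1.6358 0.5076] sum-pi 0.0451
at [0.5585 0.2328 0.3178] yaw 74.05 F [ 0.5  0.3 -0.4] open 0.0598 t 61.45
tz [-0.0619  0.0664 -0.9959]
n 8 d [ 0.068   0.0322 -0.1178]
[[[0.0055, 0.0082, 0.0144], -0.0021], [[0.0055, 0.0082, 0.0144], -0.0021], [[0.0055, 0.0082, 0.0144], -0.0021], [[0.0055, 0.0082, 0.0144], -0.0021], [[0.0054, 0.0083, 0.0144], -0.0021], [[0.0054, 0.0083, 0.0144], -0.0021], [[0.0054, 0.0083, 0.0144], -0.0021], [[0.0054, 0.0083, 0.0144], -0.0021]]
```

Run:
```python
from h import *
blk([(464,157),(491,158),(489,203),(462,201)],.03)
plan((.6265,.265,.16),75,6)
```

```text
[0.6277 0.2591] 0.051 74.3 0.0312 -18.6
at [0.5585 0.2328 0.3178] yaw 74.05 F [ 0.5  0.3 -0.4] open 0.0598 t 61.45
tz [-0.0619  0.0664 -0.9959]
n 6 d [ 0.068   0.0322 -0.1578]
[[[0.007, 0.0115, 0.0258], -0.0028], [[0.007, 0.0115, 0.0258], -0.0028], [[0.007, 0.0115, 0.0258], -0.0028], [[0.0069, 0.0115, 0.0258], -0.0028], [[0.0069, 0.0115, 0.0258], -0.0028], [[0.0069, 0.0116, 0.0258], -0.0028]]
```

Emit:
carry_out(
  targets=[
    [[0.004, 0.008, 0.015], 0],
    [[0.007, 0.012, 0.026], 0],
    [[0.007, 0.012, 0.026], 0],
    [[0.007, 0.012, 0.026], 0],
    [[0.006, 0.012, 0.026], 0],
    [[0.005, 0.01, 0.02], 0],
    [[0.003, 0.005, 0.01], 0],
    [[0, 0, 0], 0],
    [[0, 0, 0], 0],
  ],
)

```text
time: 62.58
tool_pos: [0.632, 0.2552, 0.1537]
tool_rot: [-3.06, -0.044, 1.292]
contact_force: [0.0, -0.1, 0.5]
opening: 0.06
```

Run:
```python
from h import *
til(); save('wrist','wr28',None,1.25); plan((.627,.262,.06),74,6)
```

```text
q [0.2348 0.7151 1.0938 0.0793 1.383  0.4948] sum-pi 0.0503
at [0.6321 0.2552 0.1538] yaw 74.04 F [-0.7 -0.3 -1.4] open 0.0596 t 62.62
tz [-0.066   0.0642 -0.9958]
n 6 d [-0.0051  0.0068 -0.0938]
[[[0.0002, 0.0002, 0.0157], 0.0001], [[0.0002, 0.0002, 0.0157], 0.0001], [[0.0002, 0.0002, 0.0157], 0.0001], [[0.0002, 0.0002, 0.0157], 0.0001], [[0.0002, 0.0002, 0.0157], 0.0001], [[0.0002, 0.0002, 0.0157], 0.0001]]
```

Run:
```python
from h import *
blk([(396,213),(433,213),(432,275),(395,273)],.03)
```

```text
[0.6286 0.2599] 0.0489 73.7 0.0289 -16.3
```

Emit:
carry_out(
  targets=[
    [[0, 0, 0.01], 0],
    [[0, 0, 0.02], 0],
    [[0, 0, 0.025], 0],
    [[0, 0, 0.018], 0],
    [[0, 0, 0.008], 0],
    [[0, 0, 0.002], 0],
    [[0, 0, 0], 0],
  ],
)

```text
time: 63.5
tool_pos: [0.6274, 0.2615, 0.0723]
tool_rot: [-3.067, -0.048, 1.293]
contact_force: [-1.3, -0.5, 0.0]
opening: 0.0597
```

Run:
```python
from h import *
til(); save('wrist','wr29',None,1.25); plan((.627,.262,.014),74,6)
```

```text
q [0.2454 0.7788 1.2024 0.0839 1.2025 0.4891] sum-pi 0.0421
at [0.6275 0.2615 0.0725] yaw 74.11 F [-0.2  0.  -0.2] open 0.0598 t 63.55
tz [-0.0581  0.066  -0.9961]
n 6 d [-0.0005  0.0005 -0.0585]
[[[-0.0004, 0.0006, 0.0097], 0.0003], [[-0.0004, 0.0006, 0.0097], 0.0003], [[-0.0004, 0.0006, 0.0097], 0.0003], [[-0.0004, 0.0006, 0.0097], 0.0003], [[-0.0004, 0.0006, 0.0097], 0.0003], [[-0.0004, 0.0006, 0.0097], 0.0003]]
```

Emit:
carry_out(
  targets=[
    [[-0.001, 0.001, 0.01], 0],
    [[-0.001, 0.001, 0.015], 0],
    [[-0.001, 0.001, 0.012], 0],
    [[0, 0.001, 0.008], 0],
    [[0, 0, 0.004], 0],
    [[0, 0, 0.001], 0],
    [[0, 0, 0], 0],
  ],
)

```text
time: 64.42
tool_pos: [0.628, 0.2607, 0.019]
tool_rot: [-3.068, -0.048, 1.293]
contact_force: [-0.3, -0.3, 0.4]
opening: 0.0598
```

Run:
```python
from h import *
plan((.628,.2605,.014),74,3)
```

```text
at [0.628  0.2607 0.019 ] yaw 74.1 F [-0.3 -0.3  0.4] open 0.0598 t 64.42
tz [-0.0575  0.0663 -0.9961]
n 3 d [-0.     -0.0002 -0.005 ]
[[[-0.0002, 0.0001, 0.0017], 0.0006], [[-0.0002, 0.0001, 0.0017], 0.0006], [[-0.0002, 0.0001, 0.0017], 0.0006]]
```

Emit:
carry_out(
  targets=[
    [[0, 0, 0.003], 0],
    [[0, 0, 0.001], 0],
    [[0, 0, 0], 0],
    [[0, 0, 0], 0],
    [[0, 0, 0], 0],
    [[0, 0, 0], 0],
    [[0, 0, 0], 0],
    [[0, 0, 0], 0],
  ],
  fingers=1,
  grip_force=30,
)

```text
time: 65.42
tool_pos: [0.6284, 0.2612, 0.0159]
tool_rot: [-3.07, -0.049, 1.293]
contact_force: [-0.6, -0.6, 0.5]
opening: 0.0299
```

Emit:
carry_out(
  targets=[
    [[0, 0, -0.012], 0],
    [[0, 0, -0.018], 0],
    [[0, -0.004, -0.02], 0],
    [[0, -0.006, -0.03], 0],
    [[0, -0.01, -0.035], 0],
    [[0, -0.012, -0.04], 0],
    [[0, -0.012, -0.04], 0],
    [[0, -0.012, -0.035], 0],
    [[0, -0.01, -0.025], 0],
    [[0, -0.004, -0.015], 0],
  ],
)

```text
time: 66.68
tool_pos: [0.5728, 0.2614, 0.3124]
tool_rot: [-3.079, -0.055, 1.293]
contact_force: [0.6, -0.8, -0.2]
opening: 0.0296
```

Run:
```python
from h import *
til(); p=wt(-.028,-.008); print(p); plan((p[0],p[1],.29),162.4,20)
```

```text
q [0.2663 0.513  1.0263 0.0792 1.627  0.5454] sum-pi 0.0247
[ 0.4858917  -0.30065917]
at [0.5728 0.2614 0.3124] yaw 74.11 F [ 0.6 -0.8 -0.2] open 0.0296 t 66.67
tz [-0.0447  0.0696 -0.9966]
n 20 d [-0.0869 -0.5621 -0.0224]
[[[-0.0282, 0.0035, -0.0006], -0.0771], [[-0.0284, 0.0013, -0.0006], -0.0771], [[-0.0284, -0.0009, -0.0006], -0.0771], [[-0.0283, -0.0031, -0.0006], -0.0771], [[-0.028, -0.0052, -0.0006], -0.0771], [[-0.0275, -0.0074, -0.0006], -0.0771], [[-0.0268, -0.0095, -0.0006], -0.0771], [[-0.026, -0.0115, -0.0006], -0.0771], [[-0.0251, -0.0135, -0.0006], -0.0771], [[-0.0239, -0.0154, -0.0006], -0.0771], [[-0.0227, -0.0172, -0.0006], -0.0771], [[-0.0213, -0.0189, -0.0006], -0.0771], [[-0.0198, -0.0204, -0.0006], -0.0771], [[-0.0182, -0.0219, -0.0006], -0.0771], [[-0.0164, -0.0232, -0.0006], -0.0771], [[-0.0146, -0.0244, -0.0006], -0.0771], [[-0.0127, -0.0255, -0.0006], -0.0771], [[-0.0107, -0.0264, -0.0006], -0.0771], [[-0.0086, -0.0271, -0.0006], -0.0771], [[-0.0065, -0.0277, -0.0006], -0.0771]]
```

Emit:
carry_out(
  targets=[
    [[-0.015, 0.002, -0.002], -0.05],
    [[-0.028, 0.002, -0.003], -0.077],
    [[-0.028, 0, -0.003], -0.077],
    [[-0.028, -0.002, -0.003], -0.077],
    [[-0.028, -0.004, -0.003], -0.077],
    [[-0.028, -0.007, -0.003], -0.077],
    [[-0.027, -0.009, -0.003], -0.077],
    [[-0.026, -0.011, -0.003], -0.077],
    [[-0.025, -0.013, -0.003], -0.077],
    [[-0.024, -0.015, -0.003], -0.077],
  ],
)

```text
time: 67.92
tool_pos: [0.5316, -0.0139, 0.3299]
tool_rot: [-3.138, -0.082, 2.065]
contact_force: [0.6, -0.1, -0.6]
opening: 0.0301
```

Run:
```python
from h import *
til(); p=wt(-.028,-.008); print(p); plan((p[0],p[1],.29),162.4,10)
```

```text
q [-0.2067  0.3267  1.2677  0.06    1.6028 -0.7012] sum-pi 0.0556
[ 0.4858917  -0.30065917]
at [ 0.5316 -0.0139  0.3299] yaw 118.34 F [ 0.6 -0.1 -0.6] open 0.0301 t 67.92
tz [-0.042   0.07   -0.9967]
n 10 d [-0.0457 -0.2867 -0.0399]
[[[-0.0233, -0.0176, 0.0022], -0.0769], [[-0.0219, -0.0194, 0.0022], -0.0769], [[-0.0203, -0.021, 0.0022], -0.0769], [[-0.0187, -0.0225, 0.0022], -0.0769], [[-0.0169, -0.0239, 0.0022], -0.0769], [[-0.015, -0.0251, 0.0022], -0.0769], [[-0.013, -0.0262, 0.0022], -0.0769], [[-0.011, -0.0271, 0.0022], -0.0769], [[-0.0089, -0.0279, 0.0022], -0.0769], [[-0.0067, -0.0285, 0.0022], -0.0769]]
```

Emit:
carry_out(
  targets=[
    [[-0.023, -0.018, 0], -0.077],
    [[-0.022, -0.019, 0], -0.077],
    [[-0.02, -0.021, 0], -0.077],
    [[-0.019, -0.022, 0], -0.077],
    [[-0.017, -0.024, 0], -0.077],
    [[-0.015, -0.025, 0], -0.077],
    [[-0.013, -0.026, 0], -0.077],
    [[-0.011, -0.025, 0], -0.077],
    [[-0.007, -0.018, 0], -0.077],
    [[0, 0, 0], -0.06],
  ],
)

```text
time: 69.18
tool_pos: [0.4932, -0.2721, 0.3162]
tool_rot: [3.087, -0.062, 2.841]
contact_force: [0.3, -0.2, -1.4]
opening: 0.0299
```

Run:
```python
from h import *
til(); p=wt(-.028,-.008); plan((p[0],p[1],.11),162.4,8)
```

```text
q [-0.657   0.4118  1.1778  0.0296  1.6293 -1.9253] sum-pi 0.0773
at [ 0.4932 -0.2721  0.3162] yaw 162.8 F [ 0.3 -0.2 -1.4] open 0.0299 t 69.17
tz [-0.0431  0.0706 -0.9966]
n 8 d [-0.0073 -0.0286 -0.2062]
[[[-0.0018, -0.0051, 0.0255], 0.0009], [[-0.0018, -0.0051, 0.0255], 0.0009], [[-0.0018, -0.0051, 0.0255], 0.0009], [[-0.0018, -0.0051, 0.0255], 0.0009], [[-0.0018, -0.0051, 0.0255], 0.0009], [[-0.0018, -0.0051, 0.0255], 0.0009], [[-0.0018, -0.0051, 0.0255], 0.0009], [[-0.0018, -0.0051, 0.0255], 0.0009]]
```

Emit:
carry_out(
  targets=[
    [[-0.001, -0.003, 0.012], 0],
    [[-0.002, -0.005, 0.026], 0],
    [[-0.002, -0.005, 0.03], 0],
    [[-0.002, -0.006, 0.03], 0],
    [[-0.002, -0.006, 0.03], 0],
    [[-0.002, -0.006, 0.03], 0],
    [[-0.002, -0.005, 0.025], 0],
    [[-0.001, -0.003, 0.012], 0],
    [[0, 0, 0], 0],
    [[0, 0, 0], 0],
  ],
)

```text
time: 70.42
tool_pos: [0.4839, -0.2982, 0.1099]
tool_rot: [3.087, -0.066, 2.832]
contact_force: [0.0, 0.7, -0.6]
opening: 0.0299
```

Run:
```python
from h import *
til(); s=monitor.observe(); print(tf(s['tool_pos'])); p=wt(-.028,-.008); plan((p[0],p[1],.07),162.4,5)
save('wrist','wr30',None,1.25)
```

```text
q [-0.7016  0.576   1.4879  0.028   1.1597 -1.9727] sum-pi 0.082
[[-0.0306 -0.0062]]
at [ 0.4839 -0.2982  0.1099] yaw 162.24 F [ 0.   0.7 -0.6] open 0.0299 t 70.42
tz [-0.0459  0.0724 -0.9963]
n 5 d [ 0.002  -0.0025 -0.0399]
[[[-0.0011, -0.0008, 0.0079], -0.0006], [[-0.0011, -0.0008, 0.0079], -0.0006], [[-0.0011, -0.0008, 0.0079], -0.0006], [[-0.0011, -0.0008, 0.0079], -0.0006], [[-0.0011, -0.0008, 0.0079], -0.0006]]
```

Emit:
carry_out(
  targets=[
    [[-0.002, -0.001, 0.01], 0],
    [[-0.002, -0.001, 0.012], 0],
    [[-0.001, 0, 0.01], 0],
    [[0, 0, 0.005], 0],
    [[0, 0, 0.002], 0],
    [[0, 0, 0], 0],
  ],
)

```text
time: 71.22
tool_pos: [0.4871, -0.299, 0.0689]
tool_rot: [3.087, -0.064, 2.832]
contact_force: [0.4, 1.5, -0.2]
opening: 0.03
```

Run:
```python
from h import *
s=monitor.observe(); print(tf(s['tool_pos'])); p=wt(-.0285,-.008); plan((p[0],p[1],.063),162.4,3)
save('wrist','wr31',None,1.25)
```

```text
[[-0.0274 -0.0061]]
at [ 0.4871 -0.299   0.0689] yaw 162.25 F [ 0.4  1.5 -0.2] open 0.03 t 71.22
tz [-0.0443  0.071  -0.9965]
n 3 d [-0.0016 -0.0015 -0.0059]
[[[0.0002, -0.0007, 0.0019], -0.0009], [[0.0002, -0.0007, 0.0019], -0.0009], [[0.0002, -0.0007, 0.0019], -0.0009]]
```

Emit:
carry_out(
  targets=[
    [[0.002, -0.001, 0.003], 0],
    [[0, -0.001, 0.003], 0],
    [[0, 0, 0], 0],
    [[0, 0, 0], 0],
  ],
)

```text
time: 71.78
tool_pos: [0.4844, -0.3003, 0.0633]
tool_rot: [3.088, -0.063, 2.832]
contact_force: [0.2, 0.4, -0.5]
opening: 0.0299
```

Emit:
carry_out(
  targets=[
    [[0, 0, 0], 0],
    [[0, 0, 0], 0],
    [[0, 0, 0], 0],
    [[0, 0, -0.008], 0],
    [[0, 0, -0.015], 0],
    [[0, 0, -0.02], 0],
    [[0, 0, -0.02], 0],
    [[0, 0, -0.02], 0],
    [[0, 0, -0.02], 0],
    [[0, 0, -0.01], 0],
  ],
  fingers=0.6,
)

```text
time: 73.03
tool_pos: [0.4902, -0.3092, 0.1858]
tool_rot: [3.09, -0.058, 2.832]
contact_force: [-0.3, -0.5, -0.2]
opening: 0.0369
```

Run:
```python
from h import *
til(); s=monitor.observe(); print(tf(s['tool_pos']))
save('wrist','wr32',None,1.25); save('top','tp32',None,1.25)
```

```text
q [-0.7088  0.5154  1.3664  0.0257  1.3331 -1.975 ] sum-pi 0.0734
[[-0.0213 -0.0148]]
```

```bash
python3 - <<'E'
from h import *
im=cv2.imread('pics/raw_wr32.png')[140:280,265:425]; cv2.imwrite('pics/z32.png',cv2.resize(im,None,fx=4.2,fy=4.2,interpolation=cv2.INTER_CUBIC))
E
python3 - <<'E'
from h import *
g=lambda p,z: tf(px2w('wrist',(np.array(p)+.5)/4.2-.5+[265,140],z))
for z in (.0715,): print(z,g([(193,125),(326,130),(320,344),(192,342),(192,364),(320,364)],z).tolist())
print(g([(160,190)],.0415))
E
```

```text
0.0715 [[-0.0552, -0.0216], [-0.0537, 0.0077], [-0.0043, 0.0068], [-0.0054, -0.0226], [-0.0001, -0.0227], [0.0006, 0.0068]]
[[-0.0353 -0.0298]]
```

Emit:
carry_out(
  targets=[
    [[0, 0, -0.008], 0],
    [[0, 0, -0.015], 0],
    [[0, 0, -0.015], 0],
    [[0, 0, -0.015], 0],
    [[0, 0, -0.015], 0],
    [[0, 0, -0.015], 0],
    [[0, 0, -0.015], 0],
    [[0, 0, -0.01], 0],
    [[0, 0, -0.005], 0],
    [[0, 0, 0], 0],
  ],
  fingers=1,
)

```text
time: 74.38
tool_pos: [0.4943, -0.3167, 0.3036]
tool_rot: [3.088, -0.062, 2.832]
contact_force: [0.4, -0.5, 0.1]
opening: 0.0008
```

```bash
cat >> h.py <<'E'
def wb(x,y): return wt(x,y+.0540)
def bf(w): return tf(w)-[0,.0540]
E
python3 - <<'E'
from h import *
til(); p=wb(.155,.045); print(p); plan((p[0],p[1],.31),162.4,10)
save('top','tp33',(340,50,560,250),3.5)
save('side','sd33',(200,100,420,260),3.6)
E
```

```text
q [-0.7137  0.4653  1.127   0.0246  1.6269 -1.9725] sum-pi 0.0776
[ 0.69267917 -0.25400146]
at [ 0.4943 -0.3167  0.3036] yaw 162.24 F [ 0.4 -0.5  0.1] open 0.0008 t 74.38
tz [-0.0425  0.0693 -0.9967]
n 10 d [0.1984 0.0627 0.0064]
[[[-0.0169, 0.0121, -0.001], -0.0003], [[-0.0169, 0.0121, -0.001], -0.0003], [[-0.0169, 0.0121, -0.001], -0.0003], [[-0.0169, 0.0121, -0.001], -0.0003], [[-0.0169, 0.0121, -0.001], -0.0003], [[-0.0169, 0.0121, -0.001], -0.0003], [[-0.0169, 0.0121, -0.001], -0.0003], [[-0.0169, 0.0121, -0.001], -0.0003], [[-0.0169, 0.0121, -0.001], -0.0003], [[-0.0169, 0.012, -0.001], -0.0003]]
```

Emit:
carry_out(
  targets=[
    [[-0.008, 0.006, 0], 0],
    [[-0.017, 0.012, -0.001], 0],
    [[-0.02, 0.014, -0.002], 0],
    [[-0.02, 0.014, -0.002], 0],
    [[-0.02, 0.014, -0.002], 0],
    [[-0.02, 0.014, -0.002], 0],
    [[-0.02, 0.014, -0.002], 0],
    [[-0.017, 0.012, -0.002], 0],
    [[-0.01, 0.007, -0.001], 0],
    [[0, 0, 0], 0],
  ],
)

```text
time: 75.72
tool_pos: [0.6815, -0.2557, 0.306]
tool_rot: [3.084, -0.071, 2.834]
contact_force: [-0.1, -0.1, -0.3]
opening: 0.0003
```

Run:
```python
from h import *
til(); s=monitor.observe(); print(bf(s['tool_pos'])); p=wb(.155,.045); print(p); plan((p[0],p[1],.28),162.4,4)
save('wrist','wr34',None,1.25)
```

```text
q [-0.4834  0.8166  0.4926  0.0465  1.9121 -1.7307] sum-pi 0.0798
[[0.1448 0.04  ]]
[ 0.69267917 -0.25400146]
at [ 0.6815 -0.2557  0.306 ] yaw 162.38 F [-0.1 -0.1 -0.3] open 0.0003 t 75.72
tz [-0.0504  0.076  -0.9958]
n 4 d [ 0.0112  0.0017 -0.026 ]
[[[-0.003, 0.0009, 0.0064], -0.0001], [[-0.003, 0.0009, 0.0064], -0.0001], [[-0.003, 0.0009, 0.0064], -0.0001], [[-0.003, 0.0009, 0.0064], -0.0001]]
```

Run:
```python
from h import *
g=lambda p,z: bf(px2w('wrist',(np.array(p)+.5)/1.25-.5,z)).tolist()
print('outer edge',g([(168,249),(500,242)],.2186),'inner edge',g([(180,238),(495,233)],.222))
print('keeper near/far',g([(315,270),(358,270),(320,299),(358,299)],.25))
print('rim rear',g([(246,160),(462,160)],.078), 'front R',g([(232,2),(465,2)],.078))
s=monitor.observe(); print(w2px('wrist',[s['tool_pos']])*1.25)
```

```text
outer edge [[0.1287, -0.1124], [0.1276, 0.1101]] inner edge [[0.1209, -0.10200000000000001], [0.1206, 0.10520000000000002]]
keeper near/far [[0.1365, -0.011499999999999996], [0.137, 0.014000000000000005], [0.1548, -0.009500000000000001], [0.1554, 0.013400000000000002]]
rim rear [[0.0693, -0.1053], [0.0701, 0.1111]] front R [[-0.0704, -0.10439999999999999], [-0.0742, 0.10980000000000001]]
[[406.08701603 316.65901616]]
```

Run:
```python
from h import *
f=lambda p,z: bf(px2w('top',(np.array(p)+.5)/3.5-.5+[340,50],z)).tolist()
print('base',f([(515,165),(575,205)],.02))
for z in (.15,.2,.25,.3): print(z,f([(710,50)],z))
print('side seen: lid top vs cap')
```

```text
base [[0.2311, -0.1139], [0.2157, -0.1611]]
0.15 [[0.2856, -0.1781]]
0.2 [[0.261, -0.1607]]
0.25 [[0.2364, -0.1433]]
0.3 [[0.2119, -0.1259]]
side seen: lid top vs cap
```

Run:
```python
from h import *
p=wb(.157,.045); plan((p[0],p[1],.29),162.4,3); 
import h
s=monitor.observe(); Rm=R.from_euler('xyz',s['tool_rot']).as_matrix(); print('down 10mm =',(Rm.T@[0,0,-.01]).round(4), 'box -x 10mm=',(Rm.T@np.array([*(M.T@[-.01,0]),0])).round(4))
```

```text
at [ 0.681  -0.2559  0.3061] yaw 162.35 F [-0.2 -0.2 -1.1] open 0.0003 t 75.78
tz [-0.0508  0.0761 -0.9958]
n 3 d [ 0.0136  0.0013 -0.0161]
[[[-0.0046, 0.0015, 0.0051], -0.0003], [[-0.0046, 0.0015, 0.0051], -0.0003], [[-0.0046, 0.0015, 0.0051], -0.0003]]
down 10mm = [-0.0007 -0.0006  0.01  ] box -x 10mm= [ 0.01   -0.      0.0007]
```

Emit:
carry_out(
  targets=[
    [[-0.005, 0.001, 0.003], 0],
    [[-0.006, 0.001, 0.008], 0],
    [[-0.004, 0, 0.015], 0],
    [[-0.002, -0.001, 0.018], 0],
    [[-0.001, -0.001, 0.018], 0],
    [[-0.001, -0.001, 0.015], 0],
    [[0, 0, 0.01], 0],
    [[0, 0, 0.003], 0],
    [[0, 0, 0], 0],
  ],
)

```text
time: 76.9
tool_pos: [0.6928, -0.2566, 0.2066]
tool_rot: [3.084, -0.076, 2.831]
contact_force: [-0.7, 1.0, 0.4]
opening: 0.0006
```

Run:
```python
from h import *
til(); s=monitor.observe(); print(bf(s['tool_pos'])); p=wb(.157,.045);  plan((p[0],p[1],.207),162.4,2)
save('wrist','wr35',None,1.25)
```

```text
q [-0.4775  0.847   0.6933  0.0445  1.6859 -1.7323] sum-pi 0.0845
[[0.1559 0.0425]]
at [ 0.6928 -0.2566  0.2066] yaw 162.2 F [-0.7  1.   0.4] open 0.0006 t 76.9
tz [-0.0547  0.078  -0.9954]
n 2 d [0.0018 0.002  0.0004]
[[[-0.0005, 0.0012, -0.0002], -0.0017], [[-0.0005, 0.0012, -0.0002], -0.0017]]
```

Emit:
carry_out(
  targets=[
    [[0.006, 0, 0], 0],
    [[0.01, 0, -0.001], 0],
    [[0.012, 0, -0.001], 0],
    [[0.012, 0, -0.001], 0],
    [[0.01, 0, -0.002], 0],
    [[0, 0, 0], 0],
  ],
)

```text
time: 77.7
tool_pos: [0.6467, -0.2424, 0.2209]
tool_rot: [3.086, -0.06, 2.831]
contact_force: [-0.2, 0.7, 0.2]
opening: 0.0002
```

Run:
```python
from h import *
til(); s=monitor.observe(); print(bf(s['tool_pos']),s['tool_pos'][2])
save('wrist','wr36',None,1.25)
```

```text
q [-0.4898  0.7111  0.9177  0.0441  1.5819 -1.7495] sum-pi 0.0692
[[0.1077 0.0422]] 0.220940197643346
```

Emit:
carry_out(
  targets=[
    [[0.01, 0, 0.004], 0],
    [[0.012, 0, 0.003], 0],
    [[0.012, 0, 0.001], 0],
    [[0.008, 0, 0.001], 0],
    [[0, 0, 0], 0],
  ],
)

```text
time: 78.38
tool_pos: [0.6097, -0.2304, 0.2159]
tool_rot: [3.087, -0.049, 2.831]
contact_force: [0.2, 0.2, 0.6]
opening: 0.0005
```

Run:
```python
from h import *
til(); s=monitor.observe(); print(bf(s['tool_pos']),s['tool_pos'][2])
save('wrist','wr37',None,1.25)
```

```text
q [-0.5005  0.6226  1.0937  0.0442  1.4839 -1.7643] sum-pi 0.0586
[[0.0687 0.0424]] 0.21586431470888418
```

Emit:
carry_out(
  targets=[
    [[0.01, 0, 0.001], 0],
    [[0.012, 0, 0.002], 0],
    [[0.012, 0, 0.003], 0],
    [[0.01, 0, 0.004], 0],
    [[0.006, 0, 0.003], 0],
    [[0, 0, 0], 0],
  ],
)

```text
time: 79.18
tool_pos: [0.5609, -0.2143, 0.2047]
tool_rot: [3.088, -0.046, 2.831]
contact_force: [0.3, -1.1, -0.1]
opening: 0.0007
```

Run:
```python
from h import *
til(); s=monitor.observe(); print(bf(s['tool_pos']),s['tool_pos'][2])
save('wrist','wr38',None,1.25)
save('top','tp38',(340,50,560,250),3.5)
```

```text
q [-0.5157  0.5274  1.2916  0.0441  1.3785 -1.7841] sum-pi 0.056
[[0.0173 0.043 ]] 0.20466474970923193
```

Emit:
carry_out(
  targets=[
    [[0.008, 0, 0.004], 0],
    [[0.009, 0, 0.006], 0],
    [[0.009, 0, 0.008], 0],
    [[0.009, 0, 0.009], 0],
    [[0.008, 0, 0.01], 0],
    [[0.006, 0, 0.008], 0],
    [[0, 0, 0], 0],
  ],
)

```text
time: 80.15
tool_pos: [0.5099, -0.196, 0.1598]
tool_rot: [3.089, -0.045, 2.831]
contact_force: [-0.2, -0.4, -0.2]
opening: 0.0003
```

Run:
```python
from h import *
til(); s=monitor.observe(); print(bf(s['tool_pos']),s['tool_pos'][2])
save('wrist','wr39',None,1.25)
```

```text
q [-0.5315  0.469   1.5221  0.0441  1.2059 -1.8072] sum-pi 0.0554
[[-0.0368  0.0451]] 0.15977285415402326
```

Emit:
carry_out(
  targets=[
    [[0.006, 0, 0.008], 0],
    [[0.006, 0, 0.01], 0],
    [[0.004, 0, 0.01], 0],
    [[0.003, 0, 0.01], 0],
    [[0.002, 0, 0.006], 0],
    [[0, 0, 0], 0],
    [[0, 0, 0], 0],
  ],
)

```text
time: 81.08
tool_pos: [0.4879, -0.1864, 0.1141]
tool_rot: [3.089, -0.044, 2.831]
contact_force: [0.5, -0.4, 0.3]
opening: 0.0001
```

Run:
```python
from h import *
til(); s=monitor.observe(); print(bf(s['tool_pos']),s['tool_pos'][2])
save('wrist','wr40',None,1.25)
```

```text
q [-0.5369  0.4814  1.6464  0.0466  1.0692 -1.8195] sum-pi 0.0555
[[-0.0607  0.0475]] 0.11408192825972005
```

Run:
```python
from h import *
f=lambda p,z: bf(px2w('top',(np.array(p)+.5)/3.5-.5+[340,50],z)).tolist()
for z in (0.03,.12,.18): print(z,f([(45,535),(105,522),(65,490)],z))
```

```text
0.03 [[-0.1101, 0.1269], [-0.0901, 0.0905], [-0.077, 0.12240000000000001]]
0.12 [[-0.1195, 0.1316], [-0.101, 0.09810000000000002], [-0.0889, 0.12760000000000002]]
0.18 [[-0.1258, 0.1348], [-0.1083, 0.1031], [-0.0969, 0.131]]
```

Emit:
carry_out(
  targets=[
    [[-0.003, -0.006, -0.002], 0],
    [[-0.002, -0.005, 0], 0],
    [[0, 0, 0.005], 0],
    [[0, 0, 0.006], 0],
    [[0, 0, 0.003], 0],
    [[0, 0, 0], 0],
  ],
)

```text
time: 81.88
tool_pos: [0.4889, -0.1987, 0.1007]
tool_rot: [3.09, -0.044, 2.831]
contact_force: [-0.4, -0.2, 0.1]
opening: 0.0004
```

Run:
```python
from h import *
til(); s=monitor.observe(); print(bf(s['tool_pos']),s['tool_pos'][2],s['contact_force'])
save('wrist','wr41',None,1.25)
save('side','sd41',(200,100,420,260),3.6)
```

```text
q [-0.5554  0.5077  1.6441  0.0457  1.0459 -1.8383] sum-pi 0.0561
[[-0.0559  0.0361]] 0.10070796702749807 [-0.3644094  -0.24593105  0.13002162]
```

Emit:
carry_out(
  targets=[
    [[0, 0, 0.003], 0],
    [[0, 0, 0.003], 0],
    [[0, 0, 0], 0],
  ],
)

```text
time: 82.35
tool_pos: [0.489, -0.1982, 0.0948]
tool_rot: [3.09, -0.044, 2.831]
contact_force: [0.4, 0.4, 1.1]
opening: 0.0
```

Emit:
carry_out(
  targets=[
    [[0, 0, 0.002], 0],
    [[0, 0, 0], 0],
  ],
)

```text
time: 82.6
tool_pos: [0.4889, -0.1981, 0.0928]
tool_rot: [3.09, -0.044, 2.831]
contact_force: [-0.7, 0.1, 0.7]
opening: 0.0005
```

Run:
```python
from h import *
til(); s=monitor.observe(); print(bf(s['tool_pos']),s['tool_pos'][2],s['contact_force'])
save('wrist','wr42',None,1.25)
save('side','sd42',(200,100,420,260),3.6)
```

```text
q [-0.5545  0.5173  1.6534  0.0463  1.0262 -1.8388] sum-pi 0.0554
[[-0.0561  0.0366]] 0.09281639257062232 [-0.65806027  0.0668953   0.69771364]
```

Emit:
carry_out(
  targets=[
    [[0, 0, 0.002], 0],
    [[0, 0, 0], 0],
  ],
)

```text
time: 82.95
tool_pos: [0.4888, -0.1981, 0.0915]
tool_rot: [3.09, -0.043, 2.831]
contact_force: [-1.8, 0.2, 2.2]
opening: 0.0006
```

Run:
```python
from h import *
s=monitor.observe(); print(s['tool_pos'][2],s['contact_force'])
```

```text
0.09149512133557985 [-1.76350145  0.20587265  2.22839766]
```

Emit:
carry_out(
  targets=[
    [[0, 0, -0.008], 0],
    [[0, 0, -0.02], 0],
    [[0, 0, -0.03], 0],
    [[0, 0, -0.03], 0],
    [[0, 0, -0.03], 0],
    [[0, 0, -0.02], 0],
    [[0, 0, -0.01], 0],
    [[0, 0, 0], 0],
  ],
)

```text
time: 83.95
tool_pos: [0.493, -0.2071, 0.2449]
tool_rot: [3.089, -0.043, 2.831]
contact_force: [-0.1, 0.8, 0.3]
opening: 0.0006
```

Run:
```python
from h import *
til();s=monitor.observe(); print(bf(s['tool_pos']),s['tool_pos'],s['contact_force'])
save('wrist','wr43',None,1.25); save('top','tp43',(340,50,560,250),3.5)
```

```text
q [-0.5651  0.3755  1.4248  0.0405  1.3965 -1.8326] sum-pi 0.0552
[[-0.0496  0.0293]] [ 0.49295011 -0.20710491  0.24485958] [-0.12930056  0.77535358  0.30699556]
```

Run:
```python
from h import *
def tri(a,b):
    Ps=[]
    for c,uv in (('top',a),('side',b)):
        K,r,t=cam(c); Ps.append(K@np.c_[R.from_rotvec(r).as_matrix(),t])
    X=cv2.triangulatePoints(Ps[0],Ps[1],np.array(a,float).reshape(2,1),np.array(b,float).reshape(2,1)); X=(X[:3]/X[3]).ravel()
    e=[w2px('top',[X])[0]-a, w2px('side',[X])[0]-b]
    print(X.round(3),bf(X)[0],np.round(e,1).tolist())
T=lambda p:(np.array(p)+.5)/3.5-.5+[340,50]
S=lambda p:(np.array(p)+.5)/3.6-.5+[200,100]
for a in [(68,482),(98,498),(110,522)]:
    for b in [(398,205),(428,218),(428,170)]: print(a,b); tri(T(a),S(b))
im=cv2.imread('pics/raw_tp43.png')[150:230,300:400]; cv2.imwrite('pics/zz.png',cv2.resize(im,None,fx=7,fy=7,interpolation=cv2.INTER_CUBIC))
im=cv2.imread('pics/raw_sd42.png')[130:260,270:370]; cv2.imwrite('pics/zs.png',cv2.resize(im,None,fx=5,fy=4.6,interpolation=cv2.INTER_CUBIC))
```

```text
(68, 482) (398, 205)
[ 0.478 -0.094  0.216] [-0.0976  0.1323] [[0.1, 0.4], [-0.3, -0.0]]
(68, 482) (428, 218)
[ 0.467 -0.097  0.206] [-0.1077  0.1264] [[1.0, 6.6], [-4.8, -0.6]]
(68, 482) (428, 170)
[ 0.464 -0.093  0.25 ] [-0.1118  0.1297] [[0.9, 5.9], [-4.1, -0.5]]
(98, 498) (398, 205)
[ 0.475 -0.111  0.211] [-0.0956  0.1155] [[-0.4, -2.4], [1.7, 0.1]]
(98, 498) (428, 218)
[ 0.464 -0.114  0.2  ] [-0.1057  0.1092] [[0.6, 3.9], [-2.8, -0.3]]
(98, 498) (428, 170)
[ 0.461 -0.109  0.244] [-0.11    0.1134] [[0.5, 3.1], [-2.2, -0.2]]
(110, 522) (398, 205)
[ 0.468 -0.117  0.209] [-0.1003  0.1081] [[-1.1, -5.9], [4.2, 0.3]]
(110, 522) (428, 218)
[ 0.457 -0.12   0.198] [-0.1104  0.1015] [[0.1, 0.4], [-0.3, -0.0]]
(110, 522) (428, 170)
[ 0.454 -0.114  0.242] [-0.1145  0.1061] [[-0.1, -0.4], [0.3, 0.0]]
```

```bash
python3 - <<'E'
from h import *
im=cv2.imread('pics/raw_wr43.png')[85:205,220:370]; cv2.imwrite('pics/z43.png',cv2.resize(im,None,fx=5,fy=5,interpolation=cv2.INTER_CUBIC))
E
python3 - <<'E'
from h import *
K,r,t=cam('wrist'); Rm=R.from_rotvec(r).as_matrix(); o=-Rm.T@t
def pt(uv,L,npx):
    u=(np.array(uv)+.5)/5-.5+[220,85]; d=K[0,0]*5*L/npx; X=o+Rm.T@(np.linalg.solve(K,[u[0],u[1],1])*d); print(bf(X)[0],X[2].round(4))
pt((321,148),.052,270); pt((327,272),.026,124); pt((328,335),.026,140); pt((318,52),.022,112)
f=lambda p,z: bf(px2w('wrist',(np.array(p)+.5)/5-.5+[220,85],z)).tolist()
print('bar z .104..',f([(188,148),(455,148)],.104),f([(188,148),(455,148)],.115)); print('lip z.094',f([(265,275),(390,275)],.098)); print('stop',f([(258,337),(398,337)],.12)); print('handle end',f([(262,55),(375,55)],.114))
print('front edge of lid',f([(100,420),(600,415)],.092))
E
```

```text
[-0.1325 -0.0018] 0.1028
[-0.1082 -0.003 ] 0.0825
[-0.0985 -0.0003] 0.1222
[-0.151  -0.0025] 0.0922
bar z .104.. [[-0.1325, -0.027], [-0.1324, 0.024]] [[-0.1322, -0.0252], [-0.132, 0.023899999999999998]]
lip z.094 [[-0.1084, -0.014100000000000001], [-0.1082, 0.010699999999999994]]
stop [[-0.098, -0.013499999999999998], [-0.0978, 0.012600000000000007]]
handle end [[-0.1485, -0.011000000000000003], [-0.1485, 0.009500000000000001]]
front edge of lid [[-0.079, -0.05], [-0.0787, 0.053700000000000005]]
```

Run:
```python
from h import *
p=wb(-.152,-.0012); plan((p[0],p[1],.17),162.4,7)
s=monitor.observe(); Rm=R.from_euler('xyz',s['tool_rot']).as_matrix(); B3=np.eye(3);B3[:2,:2]=M; print('tz box',B3@Rm[:,2]); print((B3@Rm).round(3))
```

```text
at [ 0.4925 -0.2068  0.2438] yaw 162.22 F [-0.1  0.5  0.4] open 0.0005 t 84.05
tz [-0.027   0.0643 -0.9976]
n 7 d [-0.1064  0.0016 -0.0738]
[[[0.014, -0.005, 0.0109], -0.0004], [[0.0141, -0.005, 0.0109], -0.0004], [[0.0141, -0.005, 0.0109], -0.0004], [[0.0141, -0.005, 0.0109], -0.0004], [[0.0141, -0.005, 0.0109], -0.0004], [[0.0141, -0.005, 0.0109], -0.0004], [[0.0141, -0.005, 0.0109], -0.0004]]
tz box [-0.04513002  0.05310749 -0.99756848]
[[-0.999  0.006 -0.045]
 [ 0.003  0.999  0.053]
 [ 0.045  0.053 -0.998]]
```

Emit:
carry_out(
  targets=[
    [[0.008, -0.003, 0.004], 0],
    [[0.014, -0.005, 0.008], 0],
    [[0.016, -0.005, 0.01], 0],
    [[0.016, -0.005, 0.01], 0],
    [[0.016, -0.005, 0.012], 0],
    [[0.014, -0.005, 0.012], 0],
    [[0.01, -0.003, 0.01], 0],
    [[0.004, 0, 0.005], 0],
    [[0, 0, 0], 0],
  ],
  fingers=0.63,
)

```text
time: 85.18
tool_pos: [0.3771, -0.198, 0.1666]
tool_rot: [3.084, -0.06, 2.831]
contact_force: [-0.6, -1.2, 0.6]
opening: 0.0344
```

Run:
```python
from h import *
til();s=monitor.observe(); print(bf(s['tool_pos']),s['tool_pos'][2],s['opening'])
p=wb(-.152,-.0012); plan((p[0],p[1],.13),162.4,3)
save('wrist','wr44',None,1.25)
```

```text
q [-0.6877  0.268   1.8179  0.0346  1.1327 -1.9625] sum-pi 0.077
[[-0.1627  0.0029]] 0.16657163751230464 0.034386572711317
at [ 0.3771 -0.198   0.1666] yaw 162.23 F [-0.6 -1.2  0.6] open 0.0344 t 85.17
tz [-0.0394  0.0729 -0.9966]
n 3 d [ 0.009  -0.0072 -0.0366]
[[[-0.0043, -0.0021, 0.0119], -0.001], [[-0.0043, -0.0021, 0.0119], -0.001], [[-0.0043, -0.0021, 0.0119], -0.001]]
```

Emit:
carry_out(
  targets=[
    [[-0.004, -0.002, 0.006], 0],
    [[-0.004, -0.003, 0.01], 0],
    [[-0.003, -0.002, 0.01], 0],
    [[-0.001, 0, 0.006], 0],
    [[0, 0, 0.002], 0],
    [[0, 0, 0], 0],
  ],
)

```text
time: 85.98
tool_pos: [0.387, -0.2069, 0.1291]
tool_rot: [3.084, -0.059, 2.832]
contact_force: [0.1, 0.6, -0.1]
opening: 0.034
```

Run:
```python
from h import *
til();s=monitor.observe(); print(bf(s['tool_pos']),s['tool_pos'][2],s['opening'])
p=wb(-.152,-.0012); plan((p[0],p[1],.094),162.4,3)
save('wrist','wr45',(160,150,480,400),2.4)
```

```text
q [-0.689   0.3394  1.8362  0.0361  1.0422 -1.9682] sum-pi 0.0762
[[-0.1506 -0.0025]] 0.12911204266784837 0.03398142719339559
at [ 0.387  -0.2069  0.1291] yaw 162.28 F [ 0.1  0.6 -0.1] open 0.034 t 85.97
tz [-0.0387  0.0723 -0.9966]
n 3 d [-0.0009  0.0017 -0.0351]
[[[-0.0002, -0.0002, 0.0117], -0.0007], [[-0.0002, -0.0002, 0.0117], -0.0007], [[-0.0002, -0.0002, 0.0117], -0.0007]]
```

Emit:
carry_out(
  targets=[
    [[0, 0, 0.006], 0],
    [[0, 0, 0.008], 0],
    [[0, 0, 0.008], 0],
    [[0, 0, 0.006], 0],
    [[0, 0, 0.003], 0],
    [[0, 0, 0], 0],
  ],
)

```text
time: 86.78
tool_pos: [0.3857, -0.2045, 0.0964]
tool_rot: [3.085, -0.058, 2.832]
contact_force: [0.0, 0.3, 0.5]
opening: 0.034
```

Run:
```python
from h import *
til();s=monitor.observe(); print(bf(s['tool_pos']),s['tool_pos'][2],s['opening'])
save('wrist','wr46',(160,150,480,400),2.4)
save('side','sd46',(270,130,370,230),6)
```

```text
q [-0.6866  0.3847  1.8808  0.0386  0.9517 -1.9701] sum-pi 0.0756
[[-0.1526 -0.0006]] 0.09635125114607906 0.03396861281935196
```

Emit:
carry_out(
  targets=[
    [[-0.005, 0, 0], 0],
    [[-0.006, 0, 0], 0],
    [[-0.006, 0, 0], 0],
    [[-0.004, 0, 0], 0],
    [[0, 0, 0], 0],
  ],
)

```text
time: 87.5
tool_pos: [0.4081, -0.2119, 0.0959]
tool_rot: [3.086, -0.056, 2.832]
contact_force: [0.2, -0.4, -0.1]
opening: 0.0338
```

Run:
```python
from h import *
til();s=monitor.observe(); print(bf(s['tool_pos']),s['tool_pos'][2],s['contact_force'])
save('wrist','wr47',(160,150,480,400),2.4)
save('top','tp47',(340,120,460,240),5)
```

```text
q [-0.669   0.4191  1.8223  0.0396  0.9728 -1.9525] sum-pi 0.0726
[[-0.129 -0.001]] 0.0958872462243922 [ 0.15325438 -0.39208024 -0.08017804]
```

Emit:
carry_out(
  targets=[
    [[-0.004, 0, 0], 0],
    [[-0.004, 0, 0], 0],
    [[-0.003, 0, 0], 0],
    [[0, 0, 0], 0],
  ],
)

```text
time: 88.1
tool_pos: [0.4188, -0.2153, 0.0952]
tool_rot: [3.085, -0.056, 2.832]
contact_force: [0.8, -0.0, -0.3]
opening: 0.0339
```

```bash
cat h.py | head -40
python3 - <<'E'
from h import *
s=monitor.observe(); print(bf(s['tool_pos']))
save('wrist','wr48',(250,60,560,320),2)
E
ls pics | tail -3
```

```text
import numpy as np,cv2
from cell import monitor,eyes,order
from scipy.spatial.transform import Rotation as R
def save(cam,name,crop=None,scale=1):
    im=eyes.read_camera(cam)[:,:,::-1]
    cv2.imwrite('pics/raw_'+name+'.png',im)
    if crop: 
        x0,y0,x1,y1=crop; im=im[y0:y1,x0:x1]
    im=cv2.resize(im,None,fx=scale,fy=scale,interpolation=cv2.INTER_CUBIC)
    cv2.imwrite('pics/'+name+'.png',im)
def cam(c):
    i=eyes.camera_info(c); return np.array(i['K'],float),np.array(i['rvec'],float).reshape(3),np.array(i['tvec'],float).reshape(3)
def px2w(c,uv,z=0.,ci=None):
    K,r,t=ci or cam(c); Rm=R.from_rotvec(r).as_matrix()
    o=-Rm.T@t; out=[]
    for u,v in np.atleast_2d(uv):
        d=Rm.T@np.linalg.solve(K,[u,v,1]); out.append(o+d*(z-o[2])/d[2])
    return np.array(out)
def w2px(c,P,ci=None):
    K,r,t=ci or cam(c); return cv2.projectPoints(np.atleast_2d(np.array(P,float)),r,t,K,None)[0].reshape(-1,2)
def plan(xyz,yaw_deg,n=None):
    """rows from the current pose to world xyz / yaw with tool down"""
    s=monitor.observe(); p=np.array(s['tool_pos']); Rm=R.from_euler('xyz',s['to
[... 709 characters left out ...]
erve(); q=s['qpos']; print('q',q.round(4),'sum-pi',(q[1]+q[2]+q[4]-np.pi).round(4))
O=np.array([.515,-.3015]);_a=np.radians(-17.6);M=np.array([[np.cos(_a),np.sin(_a)],[-np.sin(_a),np.cos(_a)]])
def tf(w): return ((M@(np.atleast_2d(w)[:,:2]-O).T).T).round(4)
def wt(x,y): return O+M.T@np.array([x,y])
def blk(p,z,sc=1.25,off=(0,0)):
    w=px2w('wrist',(np.array(p)+.5)/sc-.5+np.array(off),z)[:,:2]; c=w.mean(0); l=(w[1]-w[2]+w[0]-w[3])/2; s=(w[1]-w[0]+w[2]-w[3])/2
    print(c.round(4),np.linalg.norm(l).round(4),np.degrees(np.arctan2(l[1],l[0])).round(1),np.linalg.norm(s).round(4),np.degrees(np.arctan2(s[1],s[0])).round(1))
def wb(x,y): return wt(x,y+.0540)
[[-0.1178 -0.001 ]]
z5.png
zs.png
zz.png
```

```bash
python3 - <<'E'
from h import *
save('side','sd48',None,1)
E
ls -t pics | head -3
```

```text
sd48.png
raw_sd48.png
wr48.png
```

View pics/wr48.png

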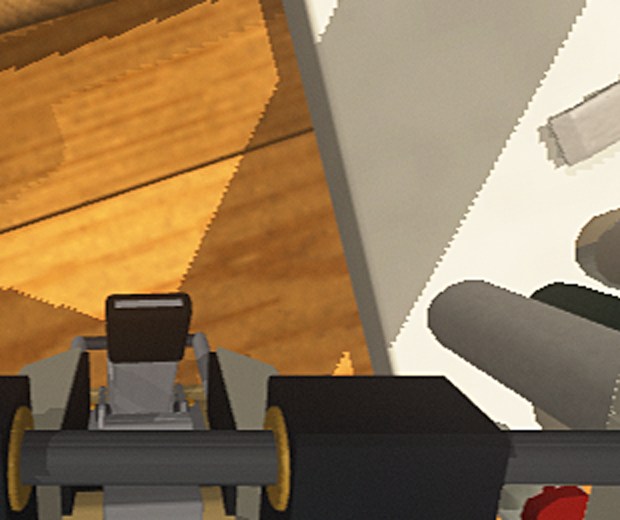

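View pics/sd48.png

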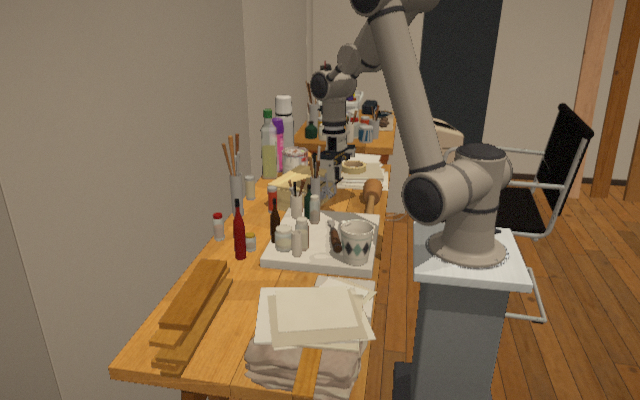

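```bash
cd pics
python3 - <<'E'
import cv2,numpy as np
a=cv2.imread('raw_wr47.png')[150:340,280:480];b=cv2.imread('raw_wr48.png')[150:340,280:480];
cv2.imwrite('cmp48.png',cv2.resize(np.hstack([a,b]),None,fx=2,fy=2,interpolation=cv2.INTER_CUBIC))
a=cv2.imread('raw_wr43.png');cv2.imwrite('r43.png',a)
E
```

```text
(no output)
```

View pics/cmp48.png

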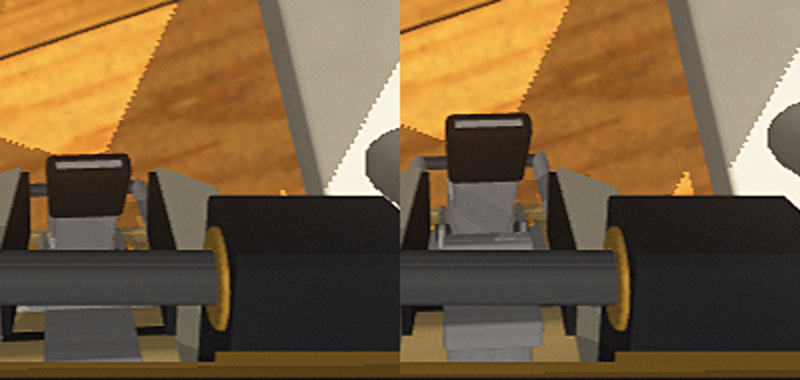

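View pics/r43.png

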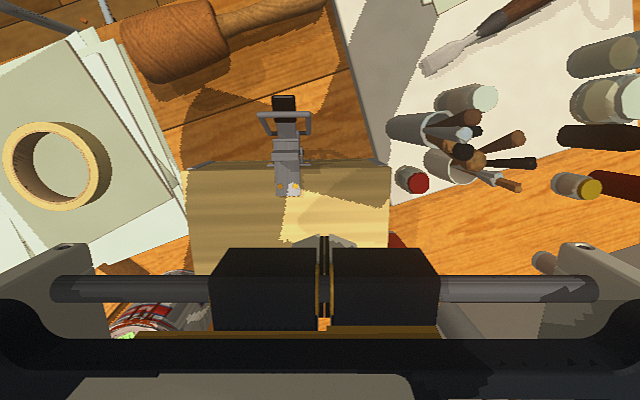

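```bash
python3 - <<'E'
from h import *
s=monitor.observe(); p=np.array(s['tool_pos']); Rm=R.from_euler('xyz',s['tool_rot']).as_matrix()
def pr(n,x,y,z):
    w=[*wb(x,y-.001),z]; u=w2px('wrist',w)[0]; print(n,np.round((u-[280,150])*2+[400,0]))
for y in(-.026,.026):
    pr('bar-.132',-.132,y,.104); pr('bar -.129 z.098',-.129,y,.098); pr('bar -.117',-.117,y,.104); pr('seat',-.102,y,.103)
for y in (-.011,.011): pr('tip',-.1446,y,.1145); pr('lip',-.109,y*13/11,.1)
for y in(-.017,.017):
  for x in(-.0095,.0095):
    w=p+Rm@[x,y,0]; print('fing',x,y,np.round((w2px('wrist',w)[0]-[280,150])*2+[400,0]),w[2].round(4))
E
python3 - <<'E'
import cv2
a=cv2.imread('pics/raw_wr48.png')[200:340,280:480]
cv2.imwrite('pics/z48.png',cv2.resize(a,None,fx=4,fy=4,interpolation=cv2.INTER_CUBIC))
E
```

```text
bar-.132 [394. 174.]
bar -.129 z.098 [397. 177.]
bar -.117 [397. 226.]
seat [399. 274.]
bar-.132 [586. 169.]
bar -.129 z.098 [581. 172.]
bar -.117 [585. 220.]
seat [582. 267.]
tip [449. 140.]
lip [445. 244.]
tip [538. 138.]
lip [536. 242.]
fing -0.0095 -0.017 [432. 236.] 0.0938
fing 0.0095 -0.017 [430. 177.] 0.0948
fing -0.0095 0.017 [547. 236.] 0.0957
fing 0.0095 0.017 [549. 177.] 0.0968
```

View pics/z48.png

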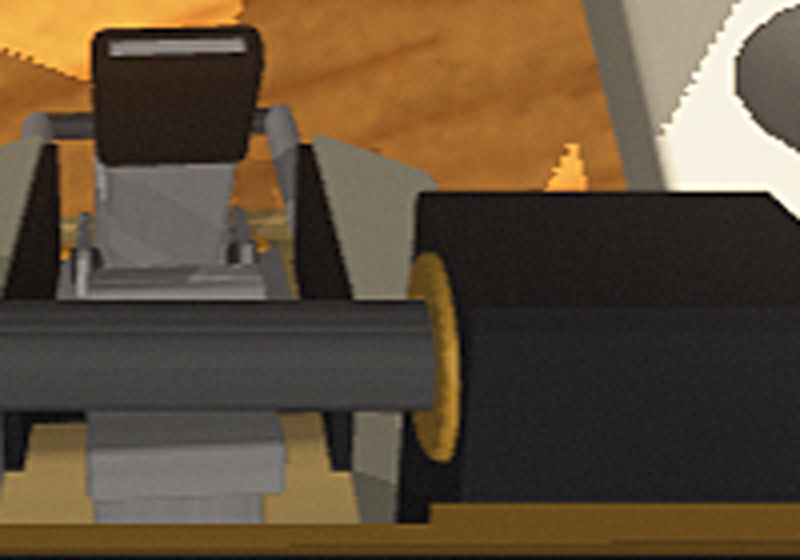

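```bash
cd pics
python3 - <<'E'
import cv2,numpy as np
a=cv2.imread('raw_wr43.png')[85:205,220:350]
cv2.imwrite('z43.png',cv2.resize(a,None,fx=5,fy=5,interpolation=cv2.INTER_CUBIC))
E
ls -t | head -30
```

```text
z43.png
z48.png
r43.png
cmp48.png
sd48.png
raw_sd48.png
wr48.png
raw_wr48.png
tp47.png
raw_tp47.png
wr47.png
raw_wr47.png
sd46.png
raw_sd46.png
wr46.png
raw_wr46.png
wr45.png
raw_wr45.png
wr44.png
raw_wr44.png
zs.png
zz.png
tp43.png
raw_tp43.png
wr43.png
raw_wr43.png
sd42.png
raw_sd42.png
wr42.png
raw_wr42.png
```

View pics/z43.png

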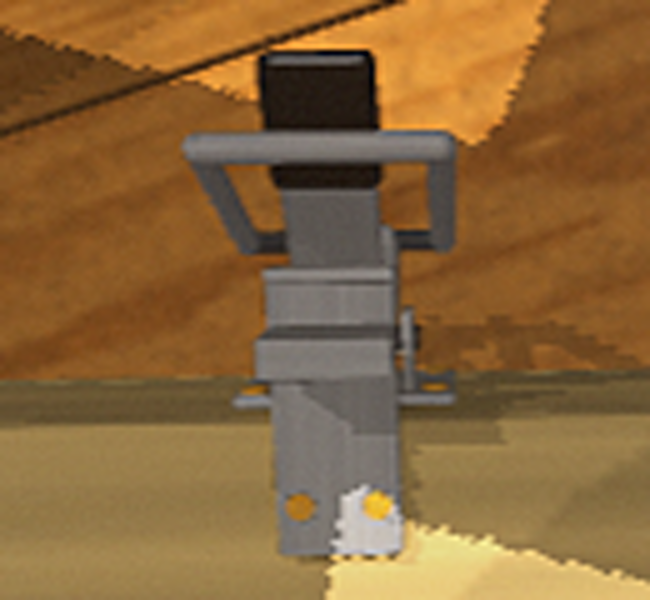

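Emit:
carry_out(
  targets=[
    [[-0.003, 0, 0], 0],
    [[-0.003, 0, 0], 0],
    [[0, 0, 0], 0],
  ],
)

```text
time: 88.58
tool_pos: [0.4218, -0.2161, 0.0946]
tool_rot: [3.085, -0.063, 2.833]
contact_force: [-0.5, 0.2, 1.9]
opening: 0.0338
```

Emit:
carry_out(
  targets=[
    [[-0.002, 0, 0], 0],
    [[-0.002, 0, 0], 0],
  ],
)

```text
time: 88.82
tool_pos: [0.4223, -0.2161, 0.0941]
tool_rot: [3.084, -0.072, 2.834]
contact_force: [-10.0, 0.5, 5.0]
opening: 0.0339
```

Emit:
carry_out(
  targets=[
    [[0.003, 0, 0], 0],
    [[0.004, 0, 0], 0],
    [[0.004, 0, 0], 0],
    [[0, 0, 0], 0],
  ],
)

```text
time: 89.32
tool_pos: [0.4126, -0.2131, 0.095]
tool_rot: [3.084, -0.069, 2.834]
contact_force: [0.2, 0.5, -0.1]
opening: 0.0343
```

Run:
```python
from h import *
s=monitor.observe(); print(bf(s['tool_pos']),s['tool_pos'],s['contact_force'])
save('wrist','wr49',(280,200,480,340),4)
```

```text
[[-0.1244 -0.0007]] [ 0.41257963 -0.21309761  0.09503167] [ 0.24489079  0.46767065 -0.08220749]
```

View pics/wr49.png

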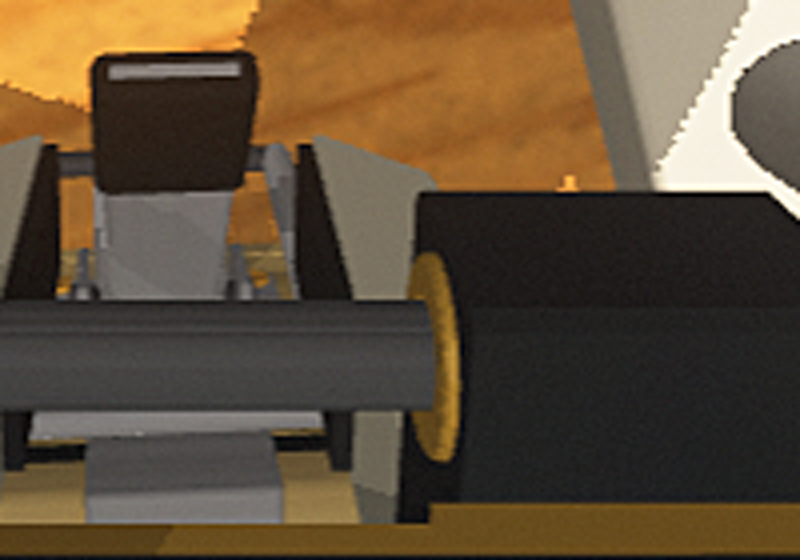

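Emit:
carry_out(
  targets=[
    [[0.002, 0, -0.005], 0],
    [[0.002, 0, -0.01], 0],
    [[0.001, 0, -0.015], 0],
    [[0.001, 0, -0.02], 0],
    [[0.001, 0, -0.025], 0],
    [[0, 0, -0.025], 0],
    [[0, 0, -0.02], 0],
    [[0, 0, -0.01], 0],
    [[0, 0, 0], 0],
  ],
)

```text
time: 90.5
tool_pos: [0.4122, -0.2213, 0.2339]
tool_rot: [3.086, -0.064, 2.834]
contact_force: [0.5, -0.0, 0.3]
opening: 0.034
```

Run:
```python
from h import *
s=monitor.observe(); print(bf(s['tool_pos']),s['tool_pos'],s['contact_force'],s['time'])
save('wrist','wr50',None,1)
```

```text
[[-0.1222 -0.0087]] [ 0.4122328  -0.22132532  0.23391519] [ 0.46232345 -0.0039298   0.31568559] 90.5
```

View pics/wr50.png

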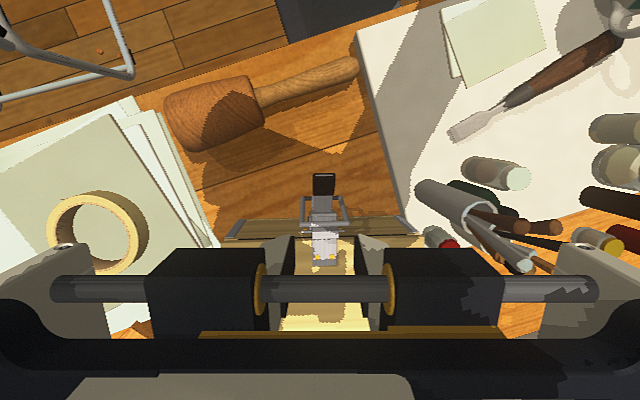

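Run:
```python
from h import *
a=cv2.imread('pics/raw_wr50.png')[160:280,260:390]
cv2.imwrite('pics/z50.png',cv2.resize(a,None,fx=5,fy=5,interpolation=cv2.INTER_CUBIC))
```

```text
(no output)
```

View pics/z50.png

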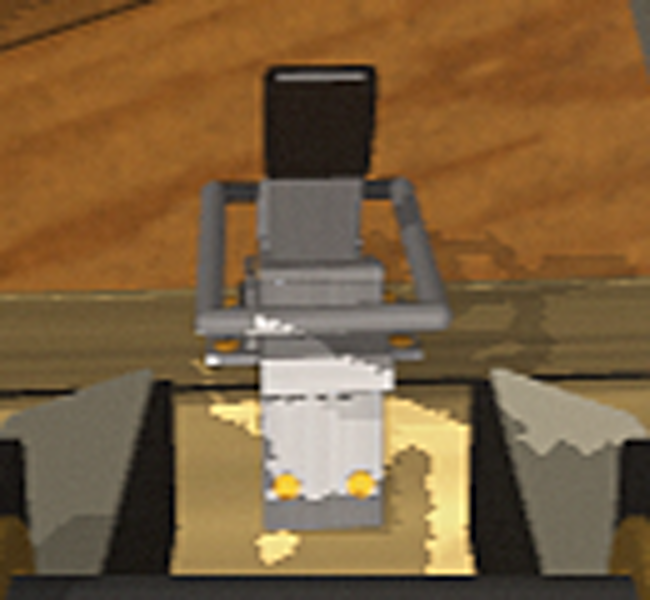

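Run:
```python
from h import *
a=cv2.imread('pics/raw_wr50.png')[150:290,380:600]
cv2.imwrite('pics/z51.png',cv2.resize(a,None,fx=3.5,fy=3.5,interpolation=cv2.INTER_CUBIC))
for z in(0,.03,.06,.09,.1,.13): print(z,[bf(w).round(4).tolist() for w in px2w('wrist',[(416,186),(414,200),(425,215)],z)])
save('top','tp50',None,1)
```

```text
0 [[[-0.118, 0.1301]], [[-0.0984, 0.1286]], [[-0.0766, 0.1457]]]
0.03 [[[-0.1236, 0.1189]], [[-0.1055, 0.1175]], [[-0.0853, 0.1333]]]
0.06 [[[-0.1292, 0.1077]], [[-0.1125, 0.1064]], [[-0.094, 0.1209]]]
0.09 [[[-0.1347, 0.0964]], [[-0.1196, 0.0953]], [[-0.1027, 0.1085]]]
0.1 [[[-0.1366, 0.0927]], [[-0.122, 0.0915]], [[-0.1056, 0.1043]]]
0.13 [[[-0.1422, 0.0814]], [[-0.129, 0.0804]], [[-0.1143, 0.0919]]]
```

View pics/z51.png

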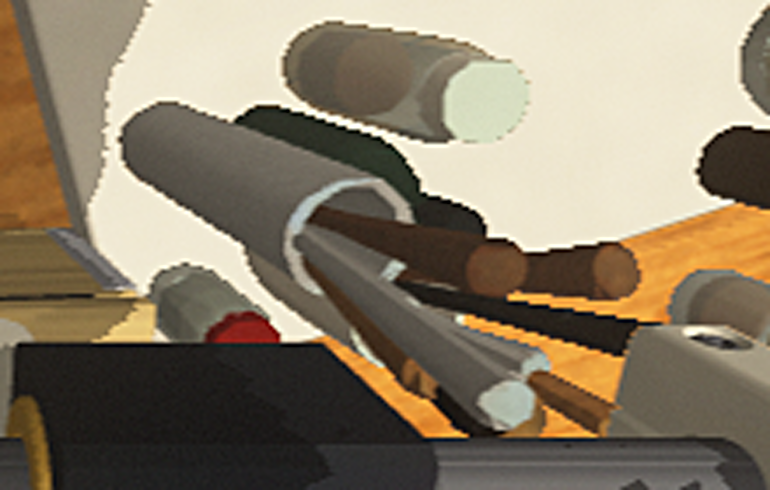

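View pics/tp50.png

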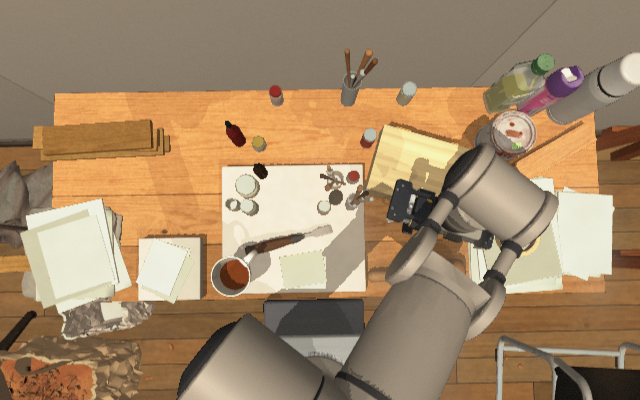

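Run:
```python
from h import *
plan((*wb(-.134,-.003),.130),162.4,7)
til()
```

```text
at [ 0.4118 -0.221   0.2329] yaw 162.35 F [-0.6  0.2  0.1] open 0.0341 t 90.6
tz [-0.046   0.0737 -0.9962]
n 7 d [-0.0091  0.0086 -0.1029]
[[[0.0006, -0.0001, 0.0148], -0.0001], [[0.0006, -0.0001, 0.0148], -0.0001], [[0.0006, -0.0001, 0.0148], -0.0001], [[0.0006, -0.0001, 0.0148], -0.0001], [[0.0006, -0.0001, 0.0148], -0.0001], [[0.0006, -0.0001, 0.0148], -0.0001], [[0.0006, -0.0001, 0.0148], -0.0001]]
q [-0.6765  0.2766  1.6042  0.0295  1.343  -1.9453] sum-pi 0.0822
```

Emit:
carry_out(
  targets=[
    [[0, 0, 0.005], 0],
    [[0.0006, 0, 0.012], 0],
    [[0.0006, 0, 0.018], 0],
    [[0.0006, 0, 0.02], 0],
    [[0.0006, 0, 0.02], 0],
    [[0.0006, 0, 0.015], 0],
    [[0.0006, 0, 0.009], 0],
    [[0.0003, 0, 0.004], 0],
    [[0, 0, 0], 0],
  ],
  fingers=1,
)

```text
time: 91.72
tool_pos: [0.3992, -0.2087, 0.1195]
tool_rot: [3.081, -0.077, 2.834]
contact_force: [0.4, -0.0, -0.2]
opening: 0.0004
```

Run:
```python
from h import *
s=monitor.observe(); print(bf(s['tool_pos']),s['tool_pos'],s['contact_force'],s['time'],s['opening'])
save('wrist','wr52',(250,100,450,330),3)
plan((*wb(-.134,-.003),.118),162.4,3)
```

```text
[[-0.1384 -0.0006]] [ 0.39921383 -0.20874131  0.11945623] [ 0.44159895 -0.04525249 -0.23646912] 91.725 0.0003676730143813598
at [ 0.3994 -0.2088  0.1197] yaw 162.38 F [-0.4  0.3 -0.5] open 0.0005 t 91.78
tz [-0.0549  0.0808 -0.9952]
n 3 d [ 0.0033 -0.0035 -0.0017]
[[[-0.0014, -0.0008, 0.0004], -0.0001], [[-0.0014, -0.0008, 0.0004], -0.0001], [[-0.0014, -0.0008, 0.0004], -0.0001]]
```

View pics/wr52.png

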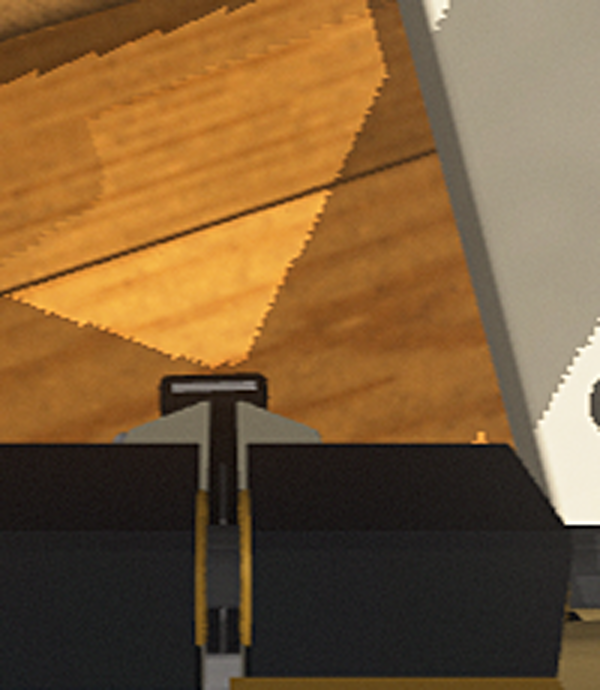

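Emit:
carry_out(
  targets=[
    [[-0.001, -0.0004, 0.004], 0],
    [[0, -0.0003, 0.004], 0],
    [[0, -0.0003, 0.004], 0],
    [[0, -0.0003, 0.004], 0],
  ],
)

```text
time: 92.28
tool_pos: [0.3998, -0.2097, 0.1038]
tool_rot: [3.082, -0.074, 2.834]
contact_force: [0.6, -0.2, 1.1]
opening: 0.0004
```

Emit:
carry_out(
  targets=[
    [[0.0005, -0.0003, 0.005], 0],
    [[0.0005, -0.0003, 0.005], 0],
    [[0.0005, -0.0003, 0.005], 0],
    [[0.0005, -0.0003, 0.005], 0],
    [[0, 0, 0], 0],
  ],
)

```text
time: 92.9
tool_pos: [0.396, -0.2085, 0.0821]
tool_rot: [3.082, -0.075, 2.834]
contact_force: [-0.0, 0.1, -0.5]
opening: 0.0002
```

Run:
```python
from h import *
s=monitor.observe(); print(bf(s['tool_pos']),s['tool_pos'],s['contact_force'],s['time'])
save('wrist','wr53',(250,100,450,330),3)
```

```text
[[-0.1416 -0.0013]] [ 0.39599637 -0.208493    0.08208473] [-0.04573521  0.08502581 -0.52624866] 92.9
```

View pics/wr53.png

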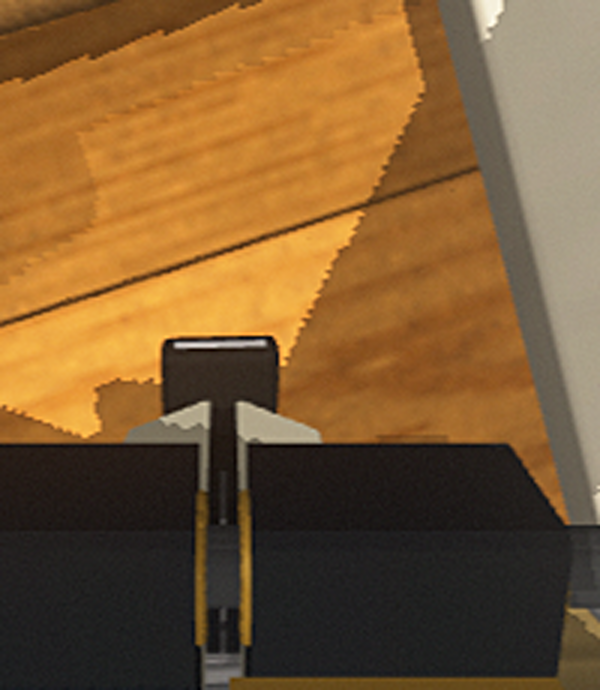

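Emit:
carry_out(
  targets=[
    [[0.001, -0.0003, 0.005], 0],
    [[0.001, -0.0003, 0.005], 0],
    [[0.001, -0.0003, 0.004], 0],
  ],
)

```text
time: 93.32
tool_pos: [0.3924, -0.2076, 0.0682]
tool_rot: [3.083, -0.073, 2.834]
contact_force: [0.9, -0.9, 1.9]
opening: 0.0006
```

Emit:
carry_out(
  targets=[
    [[0.0005, -0.0003, 0.004], 0],
    [[0.0005, -0.0003, 0.004], 0],
  ],
)

```text
time: 93.58
tool_pos: [0.391, -0.2072, 0.0598]
tool_rot: [3.083, -0.073, 2.834]
contact_force: [0.3, 0.8, 3.0]
opening: 0.0005
```

Emit:
carry_out(
  targets=[
    [[0.0005, -0.0003, 0.004], 0],
    [[0.0005, -0.0003, 0.004], 0],
  ],
)

```text
time: 93.82
tool_pos: [0.3903, -0.2073, 0.0517]
tool_rot: [3.083, -0.07, 2.833]
contact_force: [3.0, -0.3, 2.2]
opening: 0.0004
```

Emit:
carry_out(
  targets=[
    [[0, -0.0003, 0.004], 0],
    [[0, -0.0003, 0.004], 0],
  ],
)

```text
time: 94.08
tool_pos: [0.3903, -0.2077, 0.0433]
tool_rot: [3.083, -0.069, 2.833]
contact_force: [2.8, 0.2, 2.8]
opening: 0.0003
```

Emit:
carry_out(
  targets=[
    [[0, -0.0003, 0.004], 0],
    [[0, -0.0003, 0.004], 0],
  ],
)

```text
time: 94.32
tool_pos: [0.3893, -0.2076, 0.0346]
tool_rot: [3.083, -0.07, 2.834]
contact_force: [-0.0, 0.6, 1.2]
opening: 0.0004
```

Run:
```python
from h import *
s=monitor.observe(); print(bf(s['tool_pos']),s['tool_pos'],s['contact_force'],s['time'])
save('wrist','wr54',(250,100,450,330),3)
```

```text
[[-0.1482 -0.0025]] [ 0.38927337 -0.20755172  0.03460418] [-0.03907361  0.57874834  1.17768102] 94.325
```

View pics/wr54.png

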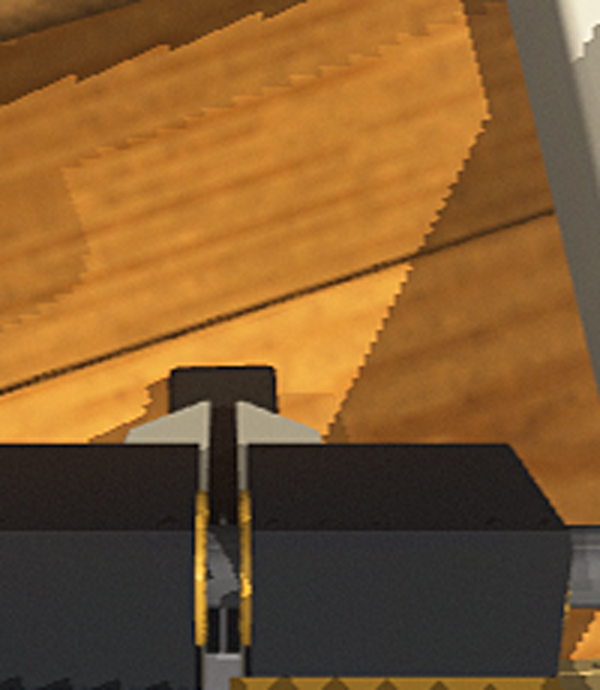

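Emit:
carry_out(
  targets=[
    [[0, -0.0003, 0.003], 0],
    [[0, -0.0003, 0.003], 0],
  ],
)

```text
time: 94.62
tool_pos: [0.3878, -0.2071, 0.0275]
tool_rot: [3.083, -0.072, 2.834]
contact_force: [0.3, -0.2, 0.7]
opening: 0.0004
```

Emit:
carry_out(
  targets=[
    [[0, 0, 0.002], 0],
    [[0, 0, 0.002], 0],
  ],
)

```text
time: 94.88
tool_pos: [0.3873, -0.2066, 0.0231]
tool_rot: [3.083, -0.073, 2.834]
contact_force: [0.1, 0.1, 5.7]
opening: 0.0006
```

Emit:
carry_out(
  targets=[
    [[0, 0, 0.002], 0],
    [[0, 0, 0.001], 0],
  ],
)

```text
time: 95.12
tool_pos: [0.3878, -0.2068, 0.0222]
tool_rot: [3.083, -0.071, 2.834]
contact_force: [-4.9, 2.6, 19.5]
opening: 0.0003
```

Emit:
carry_out(
  targets=[
    [[0.0005, 0, -0.005], 0],
    [[0.001, 0, -0.01], 0],
    [[0.002, 0, -0.016], 0],
    [[0.002, 0, -0.02], 0],
    [[0.002, 0, -0.025], 0],
    [[0.002, 0, -0.03], 0],
    [[0.002, 0, -0.03], 0],
    [[0.002, 0, -0.03], 0],
    [[0.001, 0, -0.02], 0],
    [[0, 0, -0.01], 0],
  ],
)

```text
time: 96.38
tool_pos: [0.3824, -0.2171, 0.2268]
tool_rot: [3.083, -0.073, 2.834]
contact_force: [0.3, 0.6, -0.2]
opening: 0.0009
```

Run:
```python
from h import *
s=monitor.observe(); print(bf(s['tool_pos']),s['tool_pos'],s['contact_force'],s['time'])
save('wrist','wr55',None,1)
a=cv2.imread('pics/raw_wr55.png')[150:300,230:430]
cv2.imwrite('pics/z55.png',cv2.resize(a,None,fx=4,fy=4,interpolation=cv2.INTER_CUBIC))
```

```text
[[-0.1519 -0.0136]] [ 0.38241256 -0.21707991  0.22681759] [ 0.28108102  0.62434862 -0.24645704] 96.375
```

View pics/wr55.png

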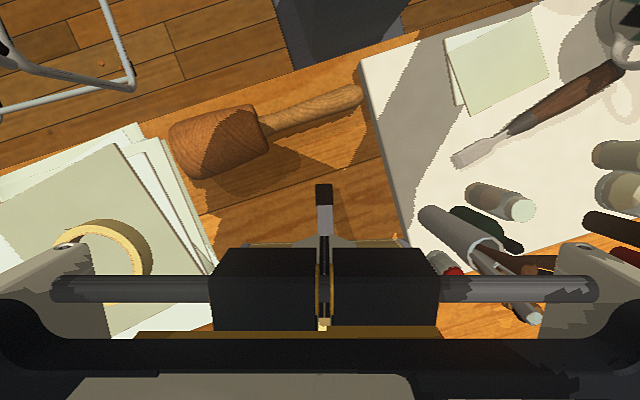

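View pics/z55.png

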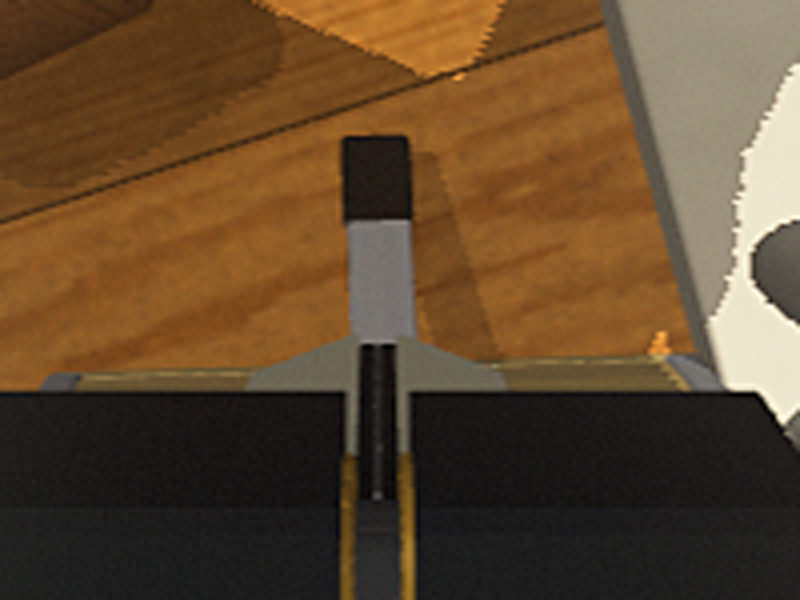

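Emit:
carry_out(
  targets=[
    [[-0.006, 0, -0.006], 0],
    [[-0.012, 0, -0.006], 0],
    [[-0.018, 0, -0.004], 0],
    [[-0.018, 0, -0.002], 0],
    [[-0.018, 0, -0.002], 0],
    [[-0.012, 0, 0], 0],
    [[-0.006, 0, 0], 0],
    [[0, 0, 0], 0],
  ],
)

```text
time: 97.42
tool_pos: [0.472, -0.2461, 0.2365]
tool_rot: [3.08, -0.081, 2.834]
contact_force: [0.7, -0.9, -0.3]
opening: 0.0001
```

Run:
```python
from h import *
s=monitor.observe(); print(bf(s['tool_pos']),s['tool_pos'],s['contact_force'],s['time'])
save('wrist','wr56',None,1)
a=cv2.imread('pics/raw_wr56.png')[90:240,230:430]
cv2.imwrite('pics/z56.png',cv2.resize(a,None,fx=4,fy=4,interpolation=cv2.INTER_CUBIC))
```

```text
[[-0.0577 -0.0142]] [ 0.47203925 -0.24606608  0.23652212] [ 0.7012357  -0.86082799 -0.31275162] 97.425
```

View pics/wr56.png

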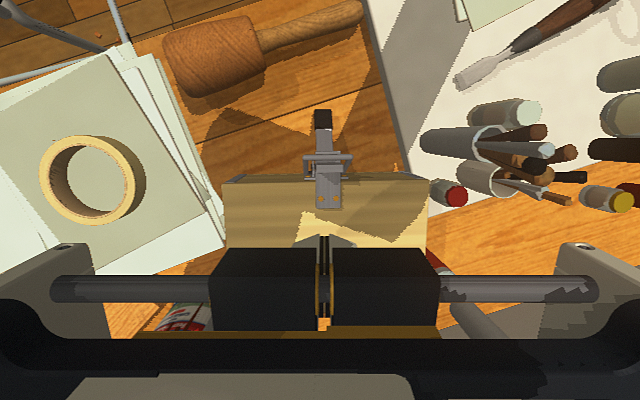

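View pics/z56.png

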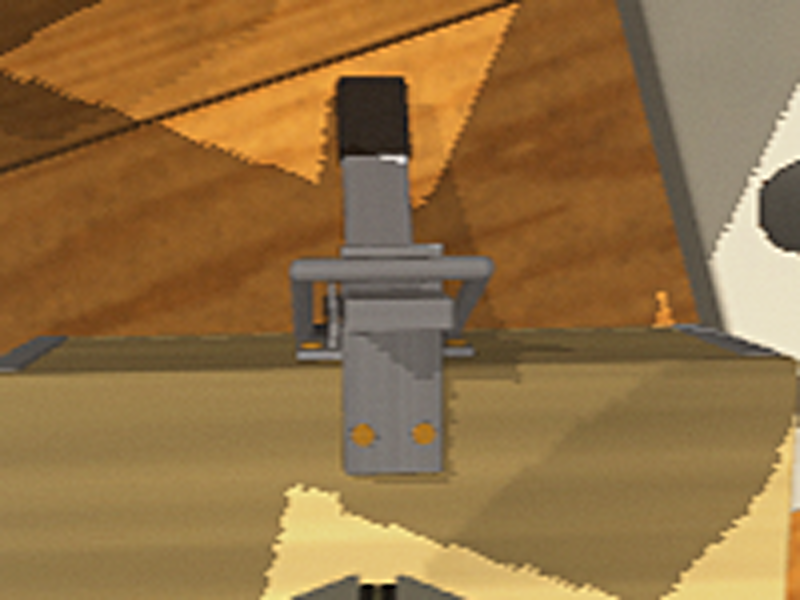

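Run:
```python
from h import *
def pr(n,x,y,z):
    w=[*wb(x,y-.001),z]; print(n,np.round((w2px('wrist',w)[0]-[230,90])*4))
for th in(0,.12,.3):
    a=np.radians(-35)+th; pr(f'tip {th}',-.090-.08*np.cos(a)+.004*np.sin(a),0,.054+.08*np.sin(a)+.004*np.cos(a))
for l in(0,.028):
    c,s=np.cos(l),np.sin(l)
    for n,dx,dz in(('lidedge',-.152,.010),('seat/bar top',-.178,.021),('plate rear L',-.152+.033,.013)):
        for y in(-.013,.013): pr(f'{n} {l}',.076+dx*c-dz*s*0,y,.078+dz-dx*s)
```

```text
tip 0 [373.  75.]
tip 0.12 [374.  56.]
tip 0.3 [377.  34.]
lidedge 0 [343. 373.]
lidedge 0 [441. 372.]
seat/bar top 0 [343. 277.]
seat/bar top 0 [447. 276.]
plate rear L 0 [344. 497.]
plate rear L 0 [442. 495.]
lidedge 0.028 [343. 376.]
lidedge 0.028 [443. 374.]
seat/bar top 0.028 [344. 278.]
seat/bar top 0.028 [449. 277.]
plate rear L 0.028 [345. 501.]
plate rear L 0.028 [443. 499.]
```

Run:
```python
from h import *
save('side','sd57',(240,130,400,230),5)
```

```text
(no output)
```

View pics/sd57.png

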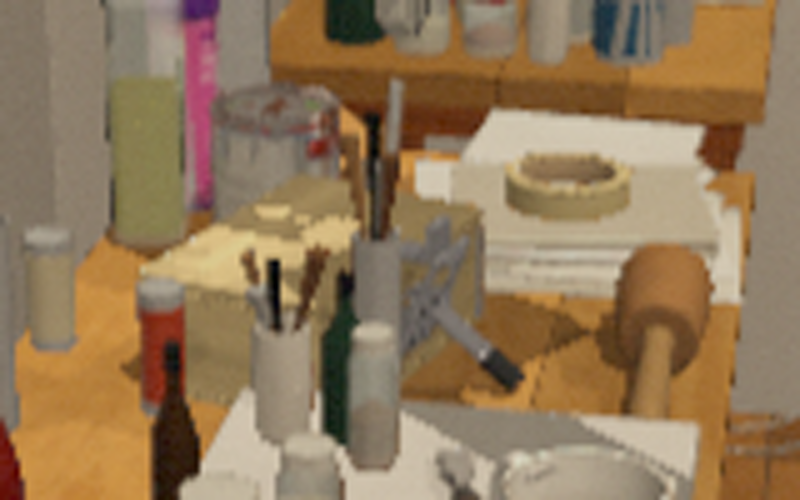

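Run:
```python
from h import *
print(order.hand_in())
```

```text
the job is handed in; nothing more can be done
None
```

I finished the sequence and handed in at about 97.5 s, but an early force spike passed the 120 N wrist limit and may have failed the run.

**What I did:** I put all four offcuts in the tray that was empty, two flat on its floor and two on top of them. I then lowered the lid onto its seal. I pushed the loop's bar over the keeper with the lever still up, until it met the back stop (about 10 N). Last, I pressed the lever down to its stop, where the force reached about 19 N, and lifted clear.

**Last checks:**
- **Latch:** the wrist view shows the bar on the keeper between the lip and the back stop. The handle's end lies within a few pixels of where it should be with the lever fully down.
- **Lid:** the wrist and side views show it shut, with no visible gap. I did not measure the last 2 mm; I inferred that it is tight from the lever reaching its stop with the loop hooked.
- **Bystanders:** the mallet and chisel lie where they were, and the wax pot was not touched. It and the offcuts were last seen before the lid was closed.
- **Robot:** at hand-in it touched nothing; the fingertips were at z = 0.236 m.

**What went wrong:** at about 3.3 s a finger struck an offcut (block C), and the contact-force reading peaked at about 160 N. The simulator reported no verdict either way.

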